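# Roll a meal-box lid shut on the sprung bed

### The job

Seal the middle one of the three stacked meal boxes: lift the top box off, lay the middle one inside the lips of the sprung bed, and stack the top box squarely back on the bottom one, which stays where it is. Once the middle box lies in the bed, roll its lid with the hand roller along its centre line from the pull-tab end to the far end, roller square across the lid, with steady pressure that keeps the bed about half way down its spring travel and never on its stop. Hang the roller upright back in its stand, leave the sealed box in the bed, and do not disturb the glasses, jar, can and bowl.

Things in the scene. Friction and masses are not known exactly. Their poses are not given: they have to be found in the camera images.
- box_top_mid (a point): Top box of the stack of three: slim black meal box, 140 x 56 x 42 mm (x, y, z), closed by a flat white card lid flush with its sides; a pull tab 20 mm wide sticks out 12 mm from the lid at its -x end. 0.25 kg. The point is the box's centre, 21 mm above its underside. x along its length, z up. 
- box_middle_mid (a point): Middle box of the stack of three, the one to seal: slim black meal box, 140 x 56 x 42 mm (x, y, z), closed by a flat white card lid flush with its sides; a pull tab 20 mm wide sticks out 12 mm from the lid at its -x end. 0.25 kg. The point is the box's centre, 21 mm above its underside. x along its length, z up. The three are alike and only rest on one another.
- box_bottom_mid (a point): Bottom box of the stack of three, standing on the table: slim black meal box, 140 x 56 x 42 mm (x, y, z), closed by a flat white card lid flush with its sides; a pull tab 20 mm wide sticks out 12 mm from the lid at its -x end. 0.25 kg. The point is the box's centre, 21 mm above its underside. x along its length, z up. 
- bed_top (a point): Sprung bed: metal plate 162 x 78 mm (x, y) over a base of that size fixed to the table. Point: centre of the plate's upper face, 42 mm above the table when up; it moves with the plate. Lips 5 mm thick, 8 mm high run across the ends and 16 mm along the sides from each corner, 152 x 68 mm inside; the sides are open between them. A box may lie either way round.
- bed_plate (a joint): Spring travel of the bed's plate, m: 0 is up, 0.020 is down on its stop. Spring 1300 N/m: a box alone sinks it about 2 mm, and a further 10 N on the lid brings it to half way (10 mm).
- roller_grip (a point): Hand roller: upright wooden handle block 24 x 34 x 48 mm (x, y, z) on a steel crossbar 32 x 86 x 8 mm; below it a rubber drum, 40 mm dia, 46 mm wide, turning freely on an axle along y (rolls along x). 0.35 kg. Point: the handle's centre; below it the crossbar's top is 24 mm, its underside 32 mm, the axle 60 mm and the drum's lowest point 80 mm. It cannot stand on its own.
- roller_axle (a point): Centre of the roller's drum, on the axle, in the roller's axes (y along the axle), 60 mm below the handle's centre.
- stand_seat (a point): Plywood stand fixed to the table, 60 x 92 mm: two walls along x, 12 mm thick, 68 mm apart inside, tops 60 mm above the table. The roller hangs with its drum between the walls and the ends of its crossbar on the wall tops, between corner lips 8 mm high, 44 mm apart along x. Point: centre, at the wall tops; the handle's centre seats 32 mm above it, roller y along this y (either way round).
- tumbler_a: Bystander: drinking glass, 64 dia x 75 tall mm. Origin at the centre of its underside.
- tumbler_b: Bystander: drinking glass, 64 dia x 75 tall mm. Origin at the centre of its underside.
- tumbler_c: Bystander: drinking glass, 64 dia x 75 tall mm. Origin at the centre of its underside.
- jar: Bystander: amber glass jar, 58 dia x 70 tall mm. Origin at the centre of its underside. It may stand between the task's things.
- bowl: Bystander: white bowl, 100 dia x 45 tall mm. Origin at the centre of its underside.
- can: Bystander: plain steel can, 54 dia x 75 tall mm. Origin at the centre of its underside.
Mind the look-alikes: they are no part of the job. Leave any blue, purple or turquoise look-alike of the part that bears roller_grip alone.

How it is judged:
By the outcome, as a careful person would: the job done as asked, in the order asked, and still so for the second after the job is handed in, with the robot touching nothing.
It also fails if it takes over 72 s, if anything falls off the work surface, if the arm or the gripper's body presses on something with over 40 N, if the wrist force passes 120 N, or if a joint passes its speed limit or range.

### The arm

A 6-joint arm with a two-finger parallel gripper is mounted at the origin on the work surface. World frame = base frame: x ahead of the robot, y to its left, z up, the work surface at z = 0. Lengths are in m, angles in rad, forces in N, time in s.
With the tool pointing down it reaches from about 0.3 to 0.775 m from the base axis. Payload 14.6 kg.
Tool frame: the origin (TCP) lies at the very end of the fingers, on their centre line; the grasp point (between the pads) lies 19 mm behind it (ctrl.hold_point_z is the distance from the TCP to the grasp point, in m); x points along the fingers, y is the direction in which the jaws open and shut, and the axes are right-handed (so a half turn about x gives the same grasp; the last joint's range is limited). The gripper opens to 94 mm and grips with 3 to 60 N. Pads are 16 mm wide; open, the fingers measure 119 mm over their backs; the gripper's body (75 mm by 177 mm) begins 78 mm behind the grasp point.
Start: joints at [-1.41, 0.3, 1.521, -0, 1.321, -0.067], TCP at [0.124, -0.536, 0.205] pointing down, gripper open.
Joint ranges: [-3.03, 3.03], [-0.79, 2.21], [0.23, 2.52], [-1.04, 4.18], [0, 3.07], [-2.55, 2.55]. Speed limits (rad/s): [2.22, 2.22, 2.57, 3.14, 3.14, 3.14].

### API

Orientations are given as [roll, pitch, yaw] about the fixed x, y, z axes, in that order (R = Rz(yaw) Ry(pitch) Rx(roll)).
In Python, from station import get_obs, camera, ticket, ctrl gives the robot as it stands.
- The arm moves only by the tool step_arm, never from a script. Its argument "motion" is a list that holds one entry, the list of rows, each a list of 6 numbers: the shift along the tool's x, y, z in m, then the turn, a rotation vector about the tool's x, y, z in degrees. A call has 1 to 12 rows; each row shifts and turns the commanded pose from where the row before left it, along the tool's axes as they then stand; what a row does not reach is not made up. A row lasts 1/8 s, in which the tool goes at most 62.5 mm and 10.7 degrees, less where a joint would pass 70% of its speed; a pose out of reach is approached as far as the arm can. A call is refused whole if a number of a shift passes 0.0625 or a number of a turn 10.7, either way. A call with a gripper value outside its range is refused whole. "fingers" is the finger opening in m, from 0 to 0.094, set as the call begins (left out, the last holds). The fingers move at their own pace and stop on an object; "squeeze" is the grip in N (left out, the last holds). Time passes only in rows, so rows that do not move let the fingers close. It gives the time, the measured TCP pose, the force and the opening at its end, in the units of the state.
- get_obs(): the state, without advancing time (a new reading comes with each control period).
- camera(name): name is "side" or "top" or "wrist"; returns a dict with "pixels" (400x640x3 uint8, red, green, blue), "fx", "fy", "cx", "cy" (pixels), "k1" (the pictures are not rectified: a ray, as slopes to the right and down, at radius r is drawn at 1 + k1 r^2 times it, then the intrinsics apply), "extrinsics" (4x4, takes a point from world to camera coordinates); the wrist camera has in their place "T_tool_cam" (4x4, takes a point from camera to tool coordinates, whose origin is the TCP and whose axes are the tool frame's). Camera axes: x right, y up, looking along -z (the intrinsics and any distortion apply to the point x, -y, -z); pixel columns grow to the right and rows downward; lengths in m; the calibration is good to about 2 mm. A picture is of the moment at which its call begins: read the wrist's pose just before it. There is no depth.
- ticket.hand_in(): hands the job in, once; it reports no verdict.
The state is a dict: "time_s": time; "qpos": joint angles; "joint_vel": joint speeds; "tau": joint torques, N m; "ee_pos": TCP position; "eef_rot": TCP orientation; "force": force on the tool from outside, world axes, zero at the start; "moment": the same for the moment, N m; "grip_width": finger opening in m.
Only numpy, scipy, OpenCV 4.12 (cv2) and the standard library are available. Lean on these libraries where they do the work, as an engineer would, in place of code of your own. Each camera call takes 0.05 s, during which the arm holds its last target.

## Working session

There is one attempt and no reset: what is moved stays moved. The work goes in short steps, Python scripts to look and compute and a tool call to move; the robot and the scene stay as the last step left them, time stands still between calls to the robot, and variables do not carry over. Pictures are saved under pics/ and viewed, and the job is handed in when it is done.

Besides the shell and the picture viewer there is one more tool, called after "Request:" as name(argument=value, ...), one argument or row to a line, values as JSON. step_arm: Moves the arm, as the interface text tells. Its arguments: {"type":"object","properties":{"motion":{"type":"array","items":{"type":"array","items":{"type":"array","items":{"type":"number"}}}},"fingers":{"type":"number"},"squeeze":{"type":"number"}},"required":["motion"]}

```bash
ls; mkdir -p pics
python3 - <<'E'
from station import get_obs, camera, ctrl
import cv2, numpy as np
o=get_obs()
print({k:np.round(v,3).tolist() for k,v in o.items()}, ctrl.hold_point_z)
import pickle
for n in ("side","top","wrist"):
    c=camera(n); pickle.dump(c,open(f"pics/{n}0.pkl","wb"))
    cv2.imwrite(f"pics/{n}0.png",c["pixels"][:,:,::-1])
    print(n,{k:np.round(v,4).tolist() for k,v in c.items() if k!="pixels"})
E
```

```text
pics
{'time_s': 0.0, 'qpos': [-1.41, 0.3, 1.522, 0.0, 1.321, -0.067], 'joint_vel': [0.0, -0.001, -0.003, 0.001, 0.001, -0.0], 'tau': [-0.001, -53.181, -35.274, 0.071, 0.024, -0.0], 'ee_pos': [0.124, -0.536, 0.205], 'eef_rot': [-1.667, 1.57, 1.703], 'force': [0.788, -0.212, -0.272], 'moment': [-0.017, 0.002, -0.011], 'grip_width': 0.094} 0.0188
side {'fx': 519.8216, 'fy': 519.8216, 'cx': 317.0513, 'cy': 202.4531, 'k1': -0.093, 'extrinsics': [[-0.9839, -0.1785, -0.0132, 0.4849], [0.0962, -0.5901, 0.8016, -0.1226], [-0.1509, 0.7874, 0.5977, -1.9043], [0.0, 0.0, 0.0, 1.0]]}
top {'fx': 502.2776, 'fy': 502.2776, 'cx': 316.5545, 'cy': 198.3259, 'k1': -0.0883, 'extrinsics': [[0.0182, -0.9997, 0.0182, -0.0233], [0.9822, 0.0213, 0.1867, -0.4799], [-0.187, 0.0145, 0.9822, -1.4492], [0.0, 0.0, 0.0, 1.0]]}
wrist {'fx': 322.848, 'fy': 322.848, 'cx': 322.8808, 'cy': 194.6679, 'k1': -0.0521, 'T_tool_cam': [[0.0003, 0.2684, -0.9633, -0.1802], [1.0, -0.0007, 0.0002, 0.0001], [-0.0006, -0.9633, -0.2684, -0.0779], [0.0, 0.0, 0.0, 1.0]]}
```

View pics/side0.png

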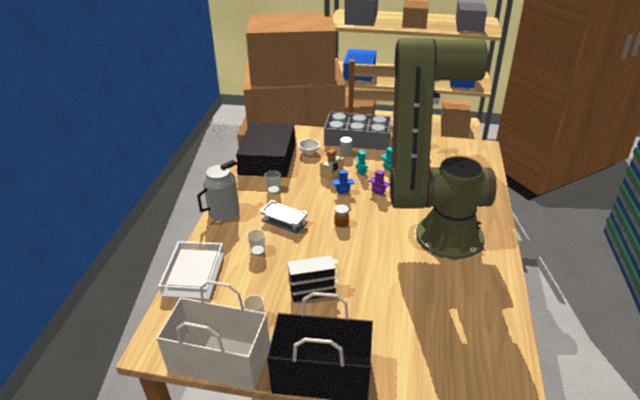

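View pics/top0.png

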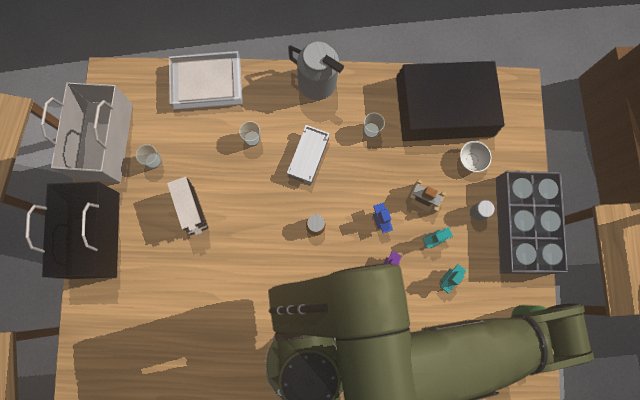

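View pics/wrist0.png

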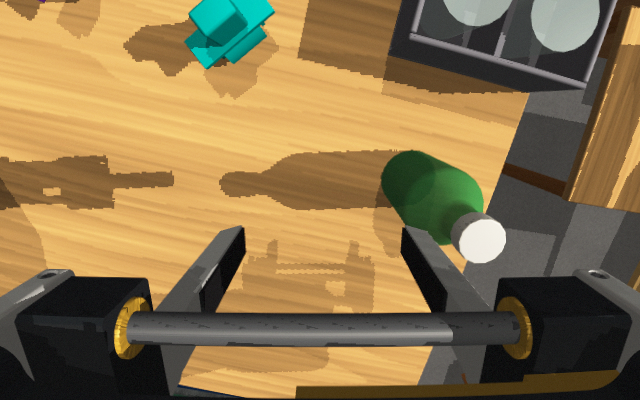

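Side: stack at (313,278), bed (284,215), jar (342,215), stand with wooden roller near (331,160). Top: stack (187,205), bed (309,155), wooden roller in the stand (428,195); blue (383,217), purple (393,258) and turquoise (437,238),(452,278) look-alikes. Enlarging the relevant parts.

```bash
cat > h.py <<'E'
import numpy as np, cv2, pickle
from scipy.spatial.transform import Rotation as R
def load(n): return pickle.load(open(f"pics/{n}.pkl","rb"))
def Tcw(c, tool=None):  # world->cam
    if "extrinsics" in c: return np.array(c["extrinsics"])
    return np.linalg.inv(tool@np.array(c["T_tool_cam"]))
def toolT(o):
    T=np.eye(4); T[:3,:3]=R.from_euler('xyz',o["eef_rot"]).as_matrix(); T[:3,3]=o["ee_pos"]; return T
def proj(c,P,tool=None):
    T=Tcw(c,tool); p=np.atleast_2d(P)@T[:3,:3].T+T[:3,3]
    u=p[:,0]/-p[:,2]; v=-p[:,1]/-p[:,2]; d=1+c["k1"]*(u*u+v*v)
    return np.c_[c["fx"]*u*d+c["cx"],c["fy"]*v*d+c["cy"]]
def ray(c,px,tool=None):
    T=Tcw(c,tool); px=np.atleast_2d(px).astype(float)
    a=(px-[c["cx"],c["cy"]])/[c["fx"],c["fy"]]; s=a.copy()
    for _ in range(30): s=a/(1+c["k1"]*(s**2).sum(1,keepdims=True))
    d=np.c_[s[:,0],-s[:,1],-np.ones(len(s))]@T[:3,:3]
    return -T[:3,:3].T@T[:3,3], d
def onz(c,px,z,tool=None):
    o,d=ray(c,px,tool); t=(np.asarray(z)-o[2])/d[:,2]; return o+t[:,None]*d
def crop(c,x0,y0,x1,y1,k,name):
    cv2.imwrite(f"pics/{name}.png",cv2.resize(c["pixels"][y0:y1,x0:x1,::-1],None,fx=k,fy=k,interpolation=cv2.INTER_CUBIC))
E
python3 - <<'E'
from h import *
c=load("top0"); crop(c,140,160,240,250,6,"t_stack"); crop(c,270,110,350,250,4,"t_bed"); crop(c,370,160,500,260,6,"t_roll")
s=load("side0"); crop(s,220,190,370,310,5,"s_stack"); crop(s,290,120,420,210,6,"s_roll")
E
```

```text
(no output)
```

View pics/t_stack.png

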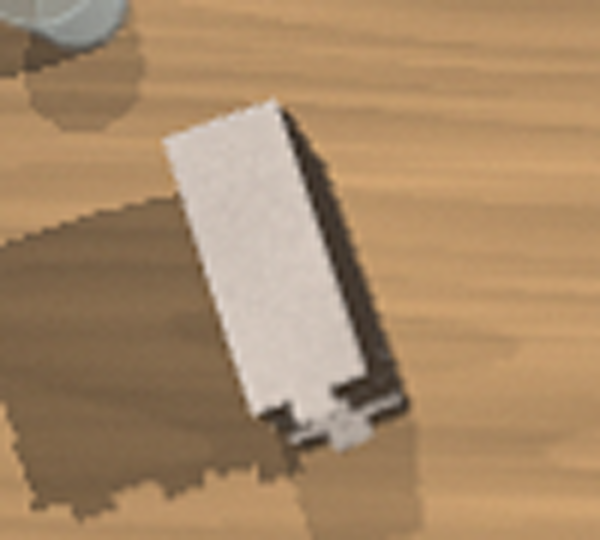

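View pics/t_bed.png

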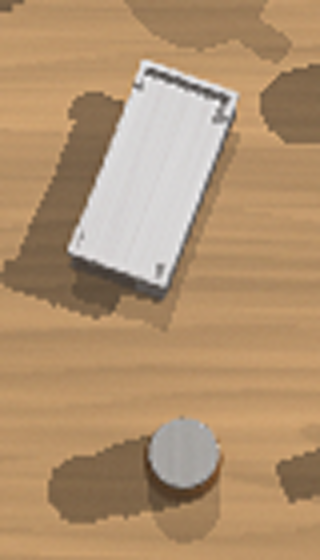

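View pics/t_roll.png

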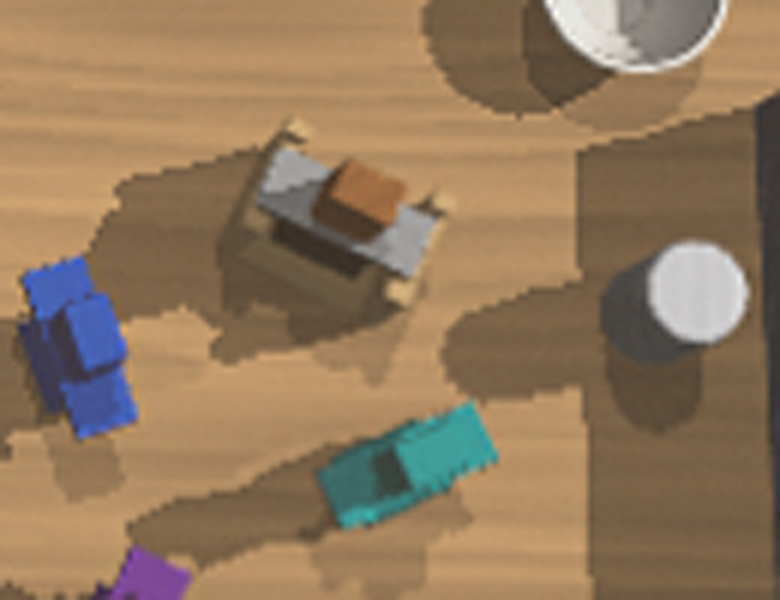

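View pics/s_stack.png

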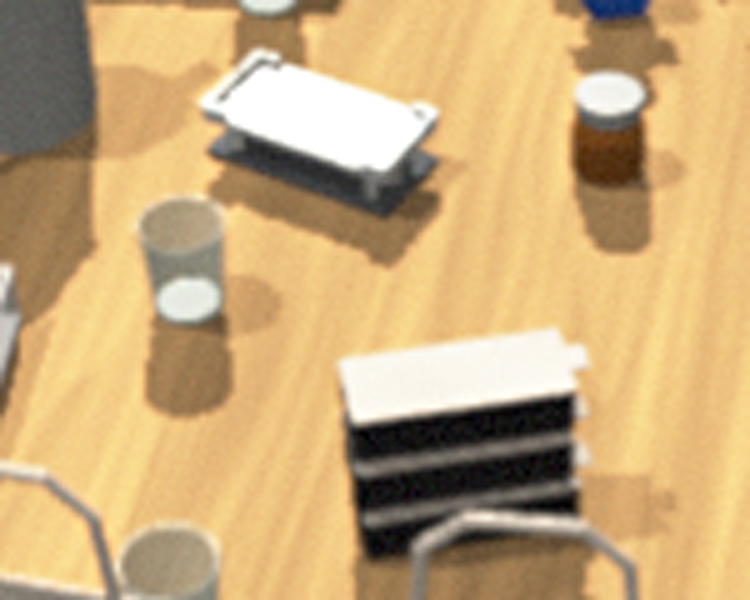

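View pics/s_roll.png

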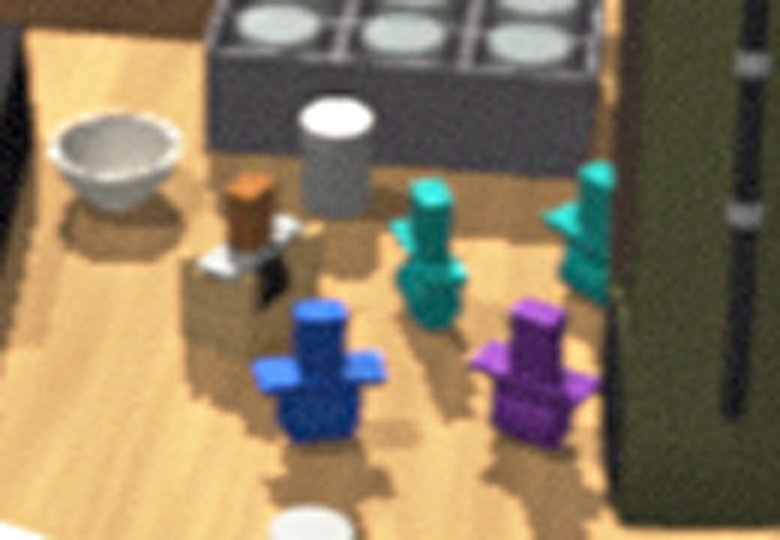

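Run:
```python
from h import *
t=load("top0"); s=load("side0")
for c in (t,s):
    T=np.array(c["extrinsics"]); print("cam at",-T[:3,:3].T@T[:3,3])
def px(a,x0,y0,k): return (np.array(a)+.5)/k+[x0,y0]-.5
P=onz(t,px([(165,140),(275,100),(365,375),(255,417)],140,160,6),.126); print("top lid T",P.round(4).tolist(),P.mean(0))
P=onz(s,px([(340,358),(558,328),(578,388),(352,422)],220,190,5),.126); print("top lid S",P.round(4).tolist(),P.mean(0))
P=onz(t,px([(140,60),(237,94),(163,293),(70,250)],270,110,4),[.050,.05,.05,.05]); print("bed T",P.round(4).tolist(),P.mean(0))
P=onz(s,px([(260,48),(438,112),(392,175),(200,103)],220,190,5),.050); print("bed S",P.round(4).tolist(),P.mean(0))
# stand: lip tops
P=onz(t,px([(295,125),(440,203),(400,290),(258,215)],370,160,6),.066); print("stand lips T",P.round(4).tolist(),P.mean(0))
P=onz(t,px([(282,148),(440,222),(410,275),(258,192)],370,160,6),.068); print("bar T",P.round(4).tolist(),P.mean(0))
P=onz(t,px([(350,160),(408,182),(375,240),(313,208)],370,160,6),.116); print("handle T",P.round(4).tolist(),P.mean(0))
for n,p,z in (("jar",(316,222),.07),("tumA",(149,153),.075),("tumB",(250,130),.075),("tumC",(374,121),.075),("can",(486,208),.075),("bowl",(476,155),.045),("blue",(384,212),.09)):
    print(n,onz(t,p,z).round(3))
```

```text
cam at [0.20070821 0.00789978 1.51348023]
cam at [0.20160382 1.51360325 1.24295964]
top lid T [[0.5002, 0.4121, 0.126], [0.5206, 0.361, 0.126], [0.3904, 0.3101, 0.126], [0.3696, 0.3603, 0.126]] [0.44521378 0.36091624 0.126     ]
top lid S [[0.5196, 0.3597, 0.126], [0.3895, 0.3099, 0.126], [0.3687, 0.3618, 0.126], [0.4998, 0.4139, 0.126]] [0.4443935  0.36132116 0.126     ]
bed T [[0.7078, 0.027, 0.05], [0.6824, -0.0475, 0.05], [0.5259, 0.0056, 0.05], [0.5573, 0.0759, 0.05]] [0.61834332 0.0152478  0.05      ]
bed S [[0.6807, -0.0502, 0.05], [0.5285, 0.007, 0.05], [0.547, 0.0859, 0.05], [0.7082, 0.0253, 0.05]] [0.61610099 0.01700833 0.05      ]
stand lips T [[0.5371, -0.3166, 0.066], [0.4993, -0.3884, 0.066], [0.4551, -0.3672, 0.066], [0.4912, -0.2972, 0.066]] [ 0.49569559 -0.3423613   0.066     ]
bar T [[0.5249, -0.3094, 0.068], [0.4893, -0.3876, 0.068], [0.4624, -0.3718, 0.068], [0.5024, -0.297, 0.068]] [ 0.49472619 -0.34146794  0.068     ]
handle T [[0.509, -0.3317, 0.116], [0.4989, -0.3595, 0.116], [0.4703, -0.3428, 0.116], [0.4852, -0.3132, 0.116]] [ 0.49082145 -0.33679031  0.116     ]
jar [[ 0.406 -0.013  0.07 ]]
tumA [[0.601 0.489 0.075]]
tumB [[0.679 0.19  0.075]]
tumC [[ 0.716 -0.182  0.075]]
can [[ 0.456 -0.514  0.075]]
bowl [[ 0.627 -0.502  0.045]]
blue [[ 0.436 -0.208  0.09 ]]
```

```bash
cat >> h.py <<'E'
def rows(T,tgts,step=.055,turn=10.0):
    """T: current 4x4 ; tgts: list of (x,y,z,yaw_deg of tool y). tool kept straight down. prints rows"""
    T=T.copy(); out=[]
    for (x,y,z,yaw) in tgts:
        cy=np.degrees(np.arctan2(T[1,1],T[0,1])); d=(yaw-cy+180)%360-180
        a=np.radians(cy+d); Y=np.array([np.cos(a),np.sin(a),0]); X=np.array([0,0,-1.]); Z=np.cross(X,Y)
        Rt=np.c_[X,Y,Z]; p=np.array([x,y,z])
        rv=R.from_matrix(T[:3,:3].T@Rt).as_rotvec(degrees=True)
        n=int(max(np.ceil(np.linalg.norm(p-T[:3,3])/step),np.ceil(np.linalg.norm(rv)/turn),1))
        p0=T[:3,3].copy(); R0=T[:3,:3].copy()
        for i in range(1,n+1):
            Ri=R0@R.from_rotvec(rv*i/n,degrees=True).as_matrix(); pi=p0+(p-p0)*i/n
            sh=T[:3,:3].T@(pi-T[:3,3]); r=R.from_matrix(T[:3,:3].T@Ri).as_rotvec(degrees=True)
            row=np.r_[sh.round(4),r.round(2)]+0.0
            out.append(row.tolist())
            # apply rounded
            T[:3,3]=T[:3,3]+T[:3,:3]@row[:3]; T[:3,:3]=T[:3,:3]@R.from_rotvec(row[3:],degrees=True).as_matrix()
    print(len(out),"rows"); 
    for i in range(0,len(out),12): print("[["+",".join("["+",".join(f"{v:g}" for v in r)+"]" for r in out[i:i+12])+"]]")
    return T
def state():
    from station import get_obs
    o=get_obs(); T=toolT(o); print("t %.2f p %s yaw_y %.2f tilt %.2f F %s w %.4f q %s"%(o["time_s"],np.round(o["ee_pos"],4),np.degrees(np.arctan2(T[1,1],T[0,1])),np.degrees(np.arccos(-T[2,0])),np.round(o["force"],1),o["grip_width"],np.round(o["qpos"],2))); return o,T
E
python3 - <<'E'
from h import *
o,T=state(); print(T.round(3))
rows(T,[(.35,-.25,.24,-30),(.40,.15,.24,-68.6),(.445,.361,.24,-68.6)])
rows(T,[(.35,-.25,.24,60),(.40,.15,.24,111.4),(.445,.361,.24,111.4)])
E
```

```text
t 0.15 p [ 0.1242 -0.5356  0.205 ] yaw_y -76.95 tilt 0.05 F [-0.7  0.2  0.6] w 0.0942 q [-1.41  0.3   1.52 -0.    1.32 -0.07]
[[-0.     0.226 -0.974  0.124]
 [ 0.001 -0.974 -0.226 -0.536]
 [-1.    -0.001 -0.     0.205]
 [ 0.     0.     0.     1.   ]]
19 rows
[[[-0.005,-0.0325,-0.0406,-6.71,0,0.01],[-0.0049,-0.0275,-0.0442,-6.7,-0.01,0],[-0.005,-0.0221,-0.0471,-6.71,0,0.01],[-0.005,-0.0165,-0.0493,-6.71,0,0.01],[-0.005,-0.0106,-0.0509,-6.7,0,0],[-0.005,-0.0046,-0.0518,-6.71,-0.01,0.01],[-0.005,0.0014,-0.052,-6.71,0,0.01],[0,-0.0196,-0.0464,4.83,0,0],[0,-0.0234,-0.0446,4.82,0,0],[0,-0.0271,-0.0425,4.83,0,0],[0,-0.0306,-0.0401,4.82,0,0],[0,-0.0338,-0.0373,4.83,0,0]]]
[[[0,-0.0369,-0.0344,4.82,0,0],[0,-0.0396,-0.0312,4.83,0,0],[0,-0.0421,-0.0277,4.82,0,0],[0,-0.045,-0.0297,0,0,0],[0,-0.045,-0.0297,0,0,0],[0,-0.045,-0.0297,0,0,0],[0,-0.045,-0.0298,0,0,0]]]
26 rows
[[[-0.0025,-0.0162,-0.0203,-9.78,0,0],[-0.0025,-0.0126,-0.0228,-9.78,-0.01,0],[-0.0025,-0.0085,-0.0246,-9.79,0,0],[-0.0024,-0.0042,-0.0257,-9.78,-0.01,0.01],[-0.0025,0.0003,-0.026,-9.78,0,0],[-0.0025,0.0046,-0.0255,-9.78,-0.01,0],[-0.0025,0.0089,-0.0245,-9.78,0,0],[-0.0025,0.013,-0.0225,-9.79,0,0],[-0.0025,0.0166,-0.0201,-9.78,-0.01,0],[-0.0025,0.0197,-0.0169,-9.78,0,0.01],[-0.0025,0.0224,-0.0133,-9.78,-0.01,0],[-0.0025,0.0242,-0.0093,-9.78,0,0]]]
[[[-0.0025,0.0256,-0.0051,-9.79,0,0],[-0.0025,0.0259,-0.0006,-9.78,-0.01,0],[0,0.0464,-0.0196,-6.42,0,0],[0,0.0484,-0.0143,-6.43,0,0],[0,0.0496,-0.0087,-6.42,0,0],[0,0.0503,-0.0032,-6.43,0,0],[0,0.0503,0.0025,-6.42,0,0],[0,0.0498,0.0081,-6.43,0,0],[0,0.0485,0.0136,-6.42,0,0],[0,0.0467,0.0189,-6.43,0,0],[0,0.045,0.0297,0,0,0],[0,0.045,0.0298,0,0,0]]]
[[[0,0.045,0.0297,0,0,0],[0,0.045,0.0297,0,0,0]]]
```

Run:
```python
from h import *
o,T=state()
rows(T,[(.35,-.25,.25,-7),(.40,.15,.25,73),(.445,.361,.25,111.4)])
```

```text
t 0.15 p [ 0.1242 -0.5356  0.205 ] yaw_y -76.95 tilt 0.05 F [-0.7  0.2  0.6] w 0.0942 q [-1.41  0.3   1.52 -0.    1.32 -0.07]
19 rows
[[[-0.0064,-0.0325,-0.0406,-9.99,0,0.01],[-0.0064,-0.0249,-0.0457,-10,-0.01,0],[-0.0064,-0.0166,-0.0493,-9.99,0,0.01],[-0.0064,-0.0078,-0.0514,-9.99,-0.01,0],[-0.0064,0.0012,-0.052,-9.99,0,0.01],[-0.0065,0.0103,-0.051,-10,-0.01,0.01],[-0.0064,0.0189,-0.0485,-9.99,0,0],[0,0.0001,-0.0504,-10,0,0],[0,0.0089,-0.0496,-10,0,0],[0,0.0173,-0.0473,-10,0,0],[0,0.0253,-0.0436,-10,0,0],[0,0.0325,-0.0385,-10,0,0]]]
[[[0,0.0386,-0.0323,-10,0,0],[0,0.0437,-0.0251,-10,0,0],[0,0.0474,-0.0171,-10,0,0],[0,0.0537,-0.0047,-9.6,0,0],[0,0.0538,0.0044,-9.6,0,0],[0,0.0523,0.0132,-9.6,0,0],[0,0.0493,0.0218,-9.6,0,0]]]
```

Request:
step_arm(
  motion=[
    [[-0.0064, -0.0325, -0.0406, -9.99, 0, 0.01], [-0.0064, -0.0249, -0.0457, -10, -0.01, 0], [-0.0064, -0.0166, -0.0493, -9.99, 0, 0.01], [-0.0064, -0.0078, -0.0514, -9.99, -0.01, 0], [-0.0064, 0.0012, -0.052, -9.99, 0, 0.01], [-0.0065, 0.0103, -0.051, -10, -0.01, 0.01], [-0.0064, 0.0189, -0.0485, -9.99, 0, 0], [0, 0.0001, -0.0504, -10, 0, 0], [0, 0.0089, -0.0496, -10, 0, 0], [0, 0.0173, -0.0473, -10, 0, 0], [0, 0.0253, -0.0436, -10, 0, 0], [0, 0.0325, -0.0385, -10, 0, 0]],
  ],
  fingers=0.094,
)

```text
time_s: 1.65
ee_pos: [0.3812, 0.0015, 0.2501]
eef_rot: [-0.313, 1.57, -1.127]
force: [1.0, -0.4, 0.4]
grip_width: 0.0941
```

Request:
step_arm(
  motion=[
    [[0, 0.0386, -0.0323, -10, 0, 0], [0, 0.0437, -0.0251, -10, 0, 0], [0, 0.0474, -0.0171, -10, 0, 0], [0, 0.0537, -0.0047, -9.6, 0, 0], [0, 0.0538, 0.0044, -9.6, 0, 0], [0, 0.0523, 0.0132, -9.6, 0, 0], [0, 0.0493, 0.0218, -9.6, 0, 0]],
  ],
)

```text
time_s: 2.52
ee_pos: [0.445, 0.3627, 0.2495]
eef_rot: [-1.957, 1.57, -1.578]
force: [0.5, 0.2, 1.4]
grip_width: 0.0943
```

```bash
cat >> h.py <<'E'
def snap(name,tag):
    from station import camera
    o,T=state(); c=dict(camera(name)); c["tool"]=T; pickle.dump(c,open(f"pics/{tag}.pkl","wb")); cv2.imwrite(f"pics/{tag}.png",c["pixels"][:,:,::-1]); return c,T
E
python3 - <<'E'
from h import *
snap("wrist","w1"); state()
E
```

```text
t 2.52 p [0.445  0.3627 0.2495] yaw_y 111.73 tilt 0.06 F [0.5 0.2 1.4] w 0.0943 q [ 0.62  0.33  1.39 -0.    1.43 -1.33]
t 2.58 p [0.4451 0.367  0.2482] yaw_y 112.35 tilt 0.08 F [ 0.7  4.8 -0.3] w 0.0935 q [ 0.63  0.33  1.38  0.    1.43 -1.33]
```

View pics/w1.png

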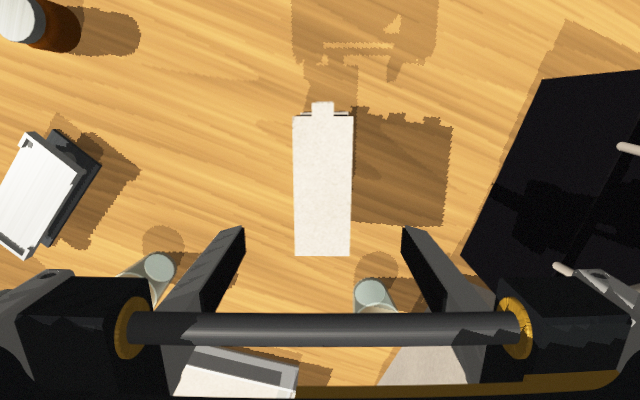

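Request:
step_arm(
  motion=[
    [[0.03, 0, 0, 0, 0, 0], [0, 0, 0, 0, 0, 0], [0, 0, 0, 0, 0, 0]],
  ],
)

```text
time_s: 2.95
ee_pos: [0.4453, 0.3607, 0.2209]
eef_rot: [-0.641, 1.57, -0.268]
force: [0.1, -0.3, 1.1]
grip_width: 0.094
```

Run:
```python
from h import *
c,T=snap("wrist","w2"); state()
g=cv2.cvtColor(c["pixels"],cv2.COLOR_RGB2HSV)
m=((g[...,1]<40)&(g[...,2]>150)).astype(np.uint8); m[:,:240]=0; m[:,400:]=0; m[:60]=0;m[275:]=0
n,l,st,ce=cv2.connectedComponentsWithStats(m); k=1+st[1:,4].argmax(); print(st[k])
crop(c,260,60,400,290,2.6 and 3,"w2c")
ys,xs=np.where(l==k)
for y in range(st[k][1],st[k][1]+st[k][3],8):
    r=xs[ys==y]; print(y,r.min(),r.max(),end=' | ')
```

```text
t 2.95 p [0.4453 0.3607 0.2209] yaw_y 111.37 tilt 0.05 F [ 0.1 -0.3  1.1] w 0.0940 q [ 0.62  0.34  1.43 -0.    1.37 -1.33]
t 3.00 p [0.4454 0.3608 0.2211] yaw_y 111.37 tilt 0.09 F [-0.3  0.3  0.8] w 0.0937 q [ 0.62  0.34  1.43 -0.    1.37 -1.33]
[ 292  102   66  168 9735]
102 319 333 | 110 313 335 | 118 301 355 | 126 292 357 | 134 292 356 | 142 292 356 | 150 292 356 | 158 292 356 | 166 293 356 | 174 293 355 | 182 293 355 | 190 293 355 | 198 293 354 | 206 294 354 | 214 294 354 | 222 294 354 | 230 294 354 | 238 295 353 | 246 295 353 | 254 295 353 | 262 295 353 |
```

View pics/w2c.png

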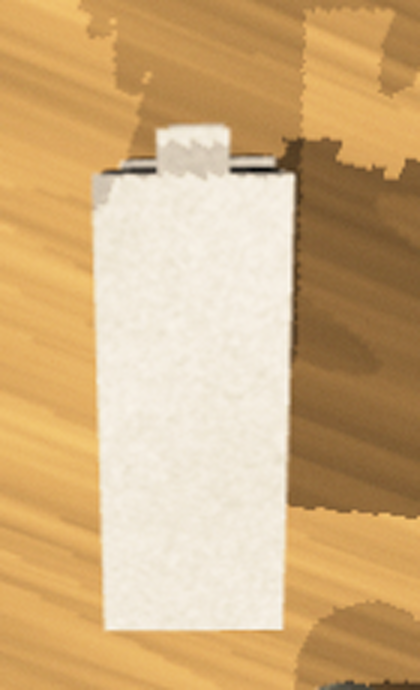

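Run:
```python
from h import *
c=load("w2"); T=c["tool"]
p=np.array([(91,172),(296,173),(282,630),(105,630)])
px=(p+.5)/3+[260,60]-.5
P=onz(c,px,.126,T); print(P.round(4).tolist(),P.mean(0).round(4))
ctr=P.mean(0); d=(P[2]+P[3]-P[0]-P[1]); print("yaw",np.degrees(np.arctan2(d[1],d[0])), "len",np.linalg.norm(d)/2,np.linalg.norm(P[0]-P[1]))
l=(T[:3,:3].T@(ctr-T[:3,3])); print("in tool",l.round(4))
# second lid near corners: z .084
q=(np.array([(120,160),(278,158)])+.5)/3+[260,60]-.5
Q=onz(c,q,.084,T); print(Q, Q.mean(0),((P[0]+P[1])/2))
```

```text
[[0.3913, 0.3102, 0.126], [0.3708, 0.3632, 0.126], [0.5018, 0.4143, 0.126], [0.5223, 0.3622, 0.126]] [0.4465 0.3625 0.126 ]
yaw 21.46764705097075 len 0.1408253160113233 0.056829163163716404
in tool [0.0949 0.0012 0.0018]
[[0.38729645 0.31421335 0.084     ]
 [0.36834281 0.36082022 0.084     ]] [0.37781963 0.33751679 0.084     ] [0.38100489 0.33673256 0.126     ]
```

Request:
step_arm(
  motion=[
    [[0.045, 0.001, 0.001, 0, 0, 0], [0.045, 0, 0, 0, 0, 0], [0.038, 0, 0, 0, 0, 0], [0, 0, 0, 0, 0, 0], [0, 0, 0, 0, 0, 0]],
  ],
)

```text
time_s: 3.62
ee_pos: [0.4465, 0.3625, 0.0941]
eef_rot: [-0.036, 1.568, 0.337]
force: [0.3, -0.4, 0.2]
grip_width: 0.0941
```

Request:
step_arm(
  motion=[
    [[0, 0, 0, 0, 0, 0], [0, 0, 0, 0, 0, 0], [0, 0, 0, 0, 0, 0], [0, 0, 0, 0, 0, 0]],
  ],
  fingers=0.045,
  squeeze=25,
)

```text
time_s: 4.12
ee_pos: [0.4456, 0.362, 0.0919]
eef_rot: [-1.616, 1.57, -1.243]
force: [0.1, -0.3, -0.5]
grip_width: 0.0574
```

Run:
```python
from h import *
state()
```

```text
t 4.12 p [0.4456 0.362  0.0919] yaw_y 111.40 tilt 0.05 F [ 0.1 -0.3 -0.5] w 0.0574 q [ 0.62  0.47  1.57 -0.    1.11 -1.33]
```

Run:
```python
from h import *
o,T=state()
C=T.copy(); 
rows(C,[(.4456,.362,.092,111.4),(.4456,.362,.16,111.4),(.47,.22,.14,111.4),(.47,.22,.0085,111.4)],step=.045)
```

```text
t 4.12 p [0.4456 0.362  0.0919] yaw_y 111.40 tilt 0.05 F [ 0.1 -0.3 -0.5] w 0.0574 q [ 0.62  0.47  1.57 -0.    1.11 -1.33]
10 rows
[[[-0.0001,0,0,0,0,0.05],[-0.034,0,0,0,0,0],[-0.034,0,0,0,0,0],[0.005,-0.0353,-0.0073,0,0,0],[0.005,-0.0353,-0.0073,0,0,0],[0.005,-0.0352,-0.0072,0,0,0],[0.005,-0.0353,-0.0073,0,0,0],[0.0438,0,0,0,0,0],[0.0439,0,0,0,0,0],[0.0438,0,0,0,0,0]]]
```

Request:
step_arm(
  motion=[
    [[0, 0, 0, 0, 0, 0], [-0.015, 0, 0, 0, 0, 0], [-0.03, 0, 0, 0, 0, 0], [-0.025, 0, 0, 0, 0, 0], [0.005, -0.0353, -0.0073, 0, 0, 0], [0.005, -0.0353, -0.0073, 0, 0, 0], [0.005, -0.0352, -0.0072, 0, 0, 0], [0.005, -0.0353, -0.0073, 0, 0, 0]],
  ],
)

```text
time_s: 5.12
ee_pos: [0.4701, 0.219, 0.1426]
eef_rot: [-1.093, 1.57, -0.719]
force: [0.5, 0.3, -1.7]
grip_width: 0.0557
```

Request:
step_arm(
  motion=[
    [[0.045, 0, 0, 0, 0, 0], [0.045, 0, 0, 0, 0, 0], [0.033, 0, 0, 0, 0, 0], [0.009, 0, 0, 0, 0, 0], [0, 0, 0, 0, 0, 0]],
  ],
)

```text
time_s: 5.75
ee_pos: [0.4703, 0.2201, 0.0107]
eef_rot: [-1.295, 1.57, -0.921]
force: [0.5, -0.0, -1.9]
grip_width: 0.056
```

Run:
```python
from h import *
snap("top","t1"); crop(load("t1"),130,100,330,250,4,"t1c")
```

```text
t 5.75 p [0.4703 0.2201 0.0107] yaw_y 111.41 tilt 0.05 F [ 0.5 -0.  -1.9] w 0.0560 q [ 0.37  0.48  1.77 -0.    0.88 -1.58]
```

View pics/t1c.png

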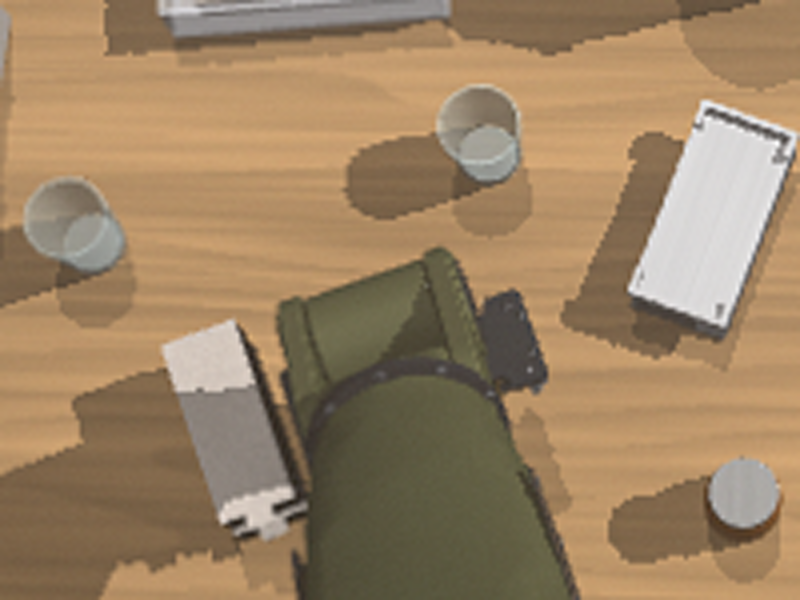

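Request:
step_arm(
  motion=[
    [[0, 0, 0, 0, 0, 0], [0, 0, 0, 0, 0, 0], [0, 0, 0, 0, 0, 0]],
  ],
  fingers=0.09,
)

```text
time_s: 6.18
ee_pos: [0.4702, 0.2201, 0.0104]
eef_rot: [-0.883, 1.57, -0.51]
force: [-0.2, 0.2, -0.4]
grip_width: 0.0828
```

Request:
step_arm(
  motion=[
    [[0, 0, 0, 0, 0, 0], [-0.04, 0, 0, 0, 0, 0], [-0.06, 0, 0, 0, 0, 0], [-0.045, 0.0353, 0.0073, 0, 0, 0], [-0.03, 0.0353, 0.0073, 0, 0, 0], [0, 0.0352, 0.0072, 0, 0, 0], [0, 0.0353, 0.0073, 0, 0, 0], [0, 0, 0, 0, 0, 0], [0, 0, 0, 0, 0, 0]],
  ],
  fingers=0.094,
)

```text
time_s: 7.3
ee_pos: [0.4456, 0.3616, 0.1846]
eef_rot: [-2.088, 1.57, -1.715]
force: [-0.4, 0.1, -0.0]
grip_width: 0.0938
```

Run:
```python
from h import *
snap("wrist","w3"); state()
```

```text
t 7.30 p [0.4456 0.3616 0.1846] yaw_y 111.40 tilt 0.07 F [-0.4  0.1 -0. ] w 0.0938 q [ 0.62  0.37  1.48 -0.    1.3  -1.33]
t 7.35 p [0.4457 0.3613 0.1847] yaw_y 111.37 tilt 0.07 F [ 0.4 -0.5 -0.7] w 0.0940 q [ 0.62  0.37  1.48 -0.    1.3  -1.33]
```

View pics/w3.png

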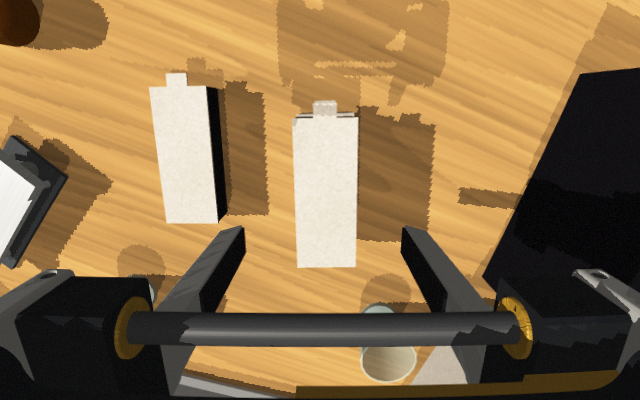

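```bash
cat >> h.py <<'E'
def white(c,x0,y0,x1,y1):
    g=cv2.cvtColor(c["pixels"],cv2.COLOR_RGB2HSV); m=((g[...,1]<45)&(g[...,2]>140)).astype(np.uint8)
    q=np.zeros_like(m); q[y0:y1,x0:x1]=m[y0:y1,x0:x1]; return q
def lid(c,x0,y0,x1,y1,z,T):
    """fit lid rectangle 140x56 by matching mask edges in plane z -> minAreaRect of main blob after opening tab"""
    m=white(c,x0,y0,x1,y1); m=cv2.morphologyEx(m,cv2.MORPH_OPEN,np.ones((31,31)))
    ys,xs=np.where(m); h=cv2.convexHull(np.c_[xs,ys].astype(np.float32))[:,0]
    P=onz(c,h,z,T)[:,:2]; r=cv2.minAreaRect((P*1000).astype(np.float32)); 
    w,hh=r[1]; a=r[2] if w>hh else r[2]+90; a=(a+90)%180-90
    print("lid ctr",np.round(np.array(r[0])/1000,4),"size",np.round(r[1],1),"yaw",round(a,2)); return r
E
python3 - <<'E'
from h import *
c=load("w3");T=c["tool"]
lid(c,270,60,380,300,.084,T); lid(c,130,50,228,240,.042,T)
c=load("w2"); lid(c,270,60,380,300,.126,c["tool"])
crop(load("w3"),270,80,380,280,3,"w3c")
E
```

```text
lid ctr [0.4464 0.3642] size [139.5  55.3] yaw 21.99
lid ctr [0.4717 0.2205] size [138.8  56.1] yaw 21.38
lid ctr [0.4466 0.3624] size [139.5  55.4] yaw 21.51
```

View pics/w3c.png

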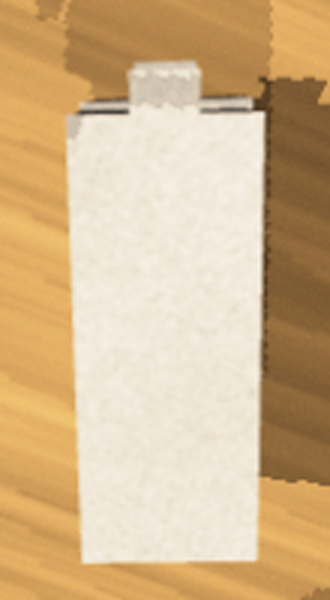

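Run:
```python
from h import *
o,T=state()
rows(T,[(.446,.363,.14,111.8),(.446,.363,.051,111.8)],step=.045)
```

```text
t 7.35 p [0.4457 0.3613 0.1847] yaw_y 111.37 tilt 0.07 F [ 0.4 -0.5 -0.7] w 0.0940 q [ 0.62  0.37  1.48 -0.    1.3  -1.33]
3 rows
[[[0.0447,0.0015,0.0009,-0.43,-0.03,0.06],[0.0445,0,0,0,0,0],[0.0445,0,0,0,0,0]]]
```

Request:
step_arm(
  motion=[
    [[0.0447, 0.0015, 0.0009, -0.43, 0, 0], [0.045, 0, 0, 0, 0, 0], [0.044, 0, 0, 0, 0, 0], [0, 0, 0, 0, 0, 0], [0, 0, 0, 0, 0, 0]],
  ],
)

```text
time_s: 7.98
ee_pos: [0.4468, 0.3638, 0.053]
eef_rot: [-0.167, 1.569, 0.214]
force: [1.0, 0.1, -0.3]
grip_width: 0.0939
```

Request:
step_arm(
  motion=[
    [[0, 0, 0, 0, 0, 0], [0, 0, 0, 0, 0, 0], [0, 0, 0, 0, 0, 0], [0, 0, 0, 0, 0, 0], [0, 0, 0, 0, 0, 0], [0, 0, 0, 0, 0, 0]],
  ],
  fingers=0.045,
  squeeze=25,
)

```text
time_s: 8.72
ee_pos: [0.4459, 0.3638, 0.0512]
eef_rot: [-1.678, 1.57, -1.297]
force: [-1.0, -0.5, 2.7]
grip_width: 0.0559
```

Run:
```python
from h import *
o,T=state()
for st in (.05,):
  rows(T,[(T[0,3],T[1,3],.085,111.8),(T[0,3],T[1,3],.15,111.8),(.55,.22,.20,92),(.60,.03,.20,71.6)],step=st,turn=8)
```

```text
t 8.72 p [0.4459 0.3638 0.0512] yaw_y 111.84 tilt 0.05 F [-1.  -0.5  2.7] w 0.0559 q [ 0.62  0.52  1.59 -0.    1.03 -1.33]
11 rows
[[[-0.0338,0,0,0.04,0,0.05],[-0.0325,0,0,0,0,0],[-0.0325,0,0,0,0,0],[-0.0125,-0.043,0.0108,4.95,0,0],[-0.0125,-0.042,0.0145,4.95,0,0],[-0.0125,-0.0405,0.0181,4.95,0,0],[-0.0125,-0.0388,0.0215,4.95,-0.01,0],[0,-0.0479,0.0108,5.1,0,0],[0,-0.0468,0.0151,5.1,0,0],[0,-0.0452,0.0191,5.1,0,0],[0,-0.0434,0.0231,5.1,0,0]]]
```

Request:
step_arm(
  motion=[
    [[-0.015, 0, 0, 0, 0, 0], [-0.03, 0, 0, 0, 0, 0], [-0.05, 0, 0, 0, 0, 0], [-0.0125, -0.043, 0.0108, 4.95, 0, 0], [-0.0125, -0.042, 0.0145, 4.95, 0, 0], [-0.0125, -0.0405, 0.0181, 4.95, 0, 0], [-0.0125, -0.0388, 0.0215, 4.95, 0, 0], [0, 0, 0, 0, 0, 0], [0, 0, 0, 0, 0, 0]],
  ],
)

```text
time_s: 9.85
ee_pos: [0.5497, 0.2203, 0.1963]
eef_rot: [-1.986, 1.57, -1.95]
force: [-0.5, -0.4, -3.0]
grip_width: 0.0561
```

Run:
```python
from h import *
snap("wrist","w4"); state(); snap("top","t2"); crop(load("t2"),130,100,330,250,4,"t2c")
```

```text
t 9.85 p [0.5497 0.2203 0.1963] yaw_y 92.05 tilt 0.05 F [-0.5 -0.4 -3. ] w 0.0561 q [ 0.32  0.4   1.41 -0.    1.33 -1.29]
t 9.90 p [0.5495 0.2207 0.1961] yaw_y 92.10 tilt 0.06 F [-0.3  0.9 -2.8] w 0.0559 q [ 0.32  0.4   1.41 -0.    1.33 -1.29]
t 9.90 p [0.5495 0.2207 0.1961] yaw_y 92.10 tilt 0.06 F [-0.3  0.9 -2.8] w 0.0559 q [ 0.32  0.4   1.41 -0.    1.33 -1.29]
```

View pics/w4.png

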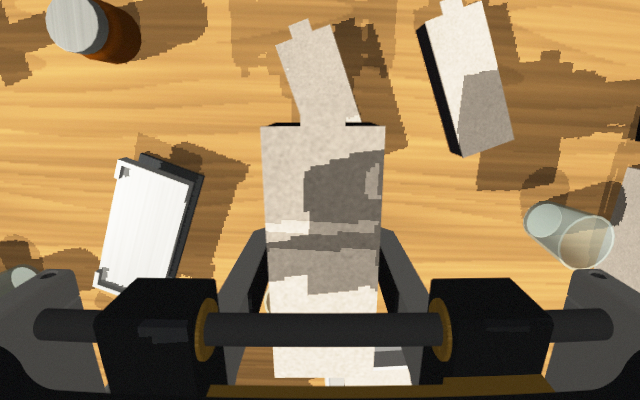

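View pics/t2c.png

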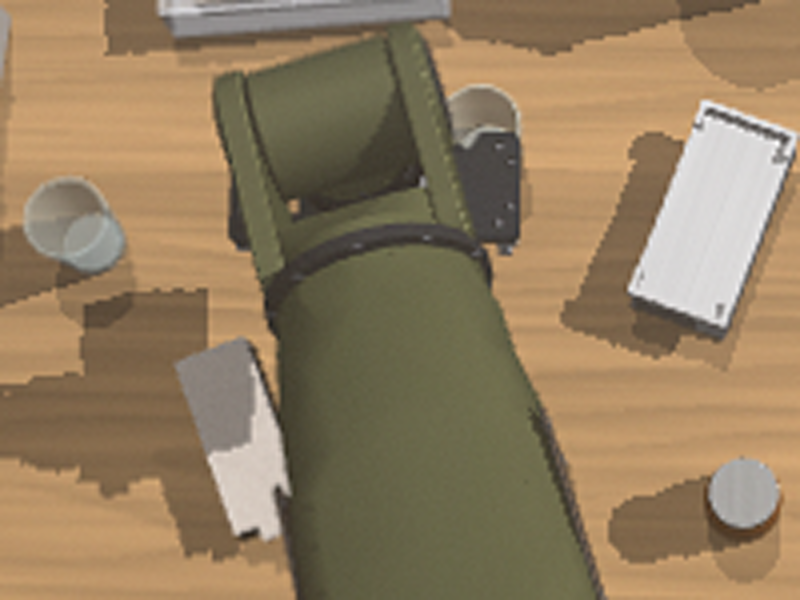

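Run:
```python
from h import *
crop(load("w4"),85,140,215,300,4,"w4c"); crop(load("t0" if 0 else "top0"),280,115,340,195,8,"t0b")
c=load("w4");T=c["tool"]
P=onz(c,[(261,126),(385,124)],T[2,3]-.009+.042,T); print("near corners in tool",((P-T[:3,3])@T[:3,:3]).round(4))
```

```text
near corners in tool [[-0.033  -0.0278 -0.0693]
 [-0.033   0.0278 -0.0702]]
```

View pics/w4c.png

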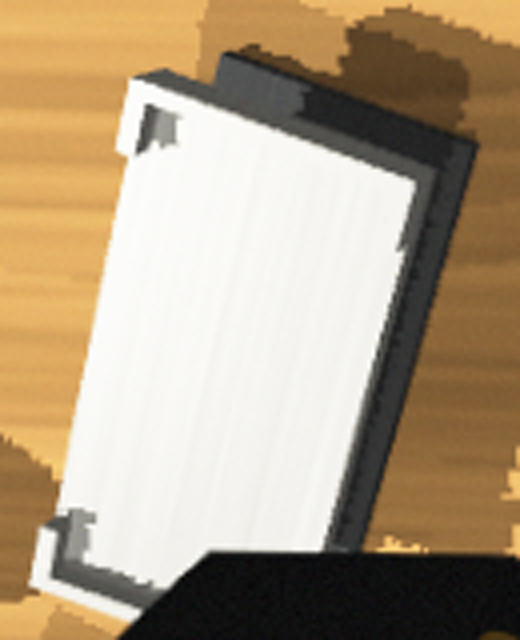

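View pics/t0b.png

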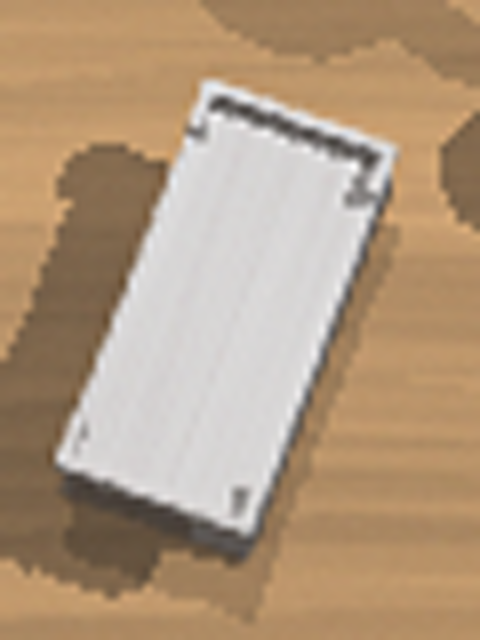

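Run:
```python
from h import *
from scipy.optimize import least_squares
w=load("w4"); t=load("top0"); T=w["tool"]
def px(a,x0,y0,k): return (np.array(a)+.5)/k+[x0,y0]-.5
pw=px([(132,80),(418,180),(30,587)],85,140,4); pt=px([(203,80),(398,150),(247,532),(55,462)],280,115,8)
def C(q):
    x,y,a=q; c,s=np.cos(a),np.sin(a)
    L=np.array([(-81,39),(-81,-39),(81,39),(81,-39)])/1000
    return np.c_[x+c*L[:,0]-s*L[:,1],y+s*L[:,0]+c*L[:,1],np.full(4,.05)]
rw=lambda q:(proj(w,C(q)[[1-1,1,2]],T)-pw).ravel()
rt=lambda q:(proj(t,C(q)[[2,3,1,0]])-pt).ravel()
for n,f in (("w",rw),("t",rt),("both",lambda q:np.r_[rw(q),rt(q)*1.5])):
    r=least_squares(f,[.617,.016,-.32]); print(n,r.x[:2].round(4),np.degrees(r.x[2]).round(2),r.fun.round(1))
```

```text
w [ 0.5991 -0.0173] -52.78 [ 64.9  47.2 -56.1 -37.1  -9.1  -4.6]
t [0.6195 0.0152] -19.37 [ 0.3 -0.3 -0.1 -0.4  0.1  0.4 -0.3  0.2]
both [ 0.6102 -0.0052] -37.24 [ 67.8  36.7 -65.9 -34.4  21.8  11.2  24.    5.1  17.8  14.9  -3.7   4.5
   1.7  -6.1]
```

Run:
```python
from h import *
from scipy.optimize import least_squares
w=load("w4"); t=load("top0"); T=w["tool"]
def px(a,x0,y0,k): return (np.array(a)+.5)/k+[x0,y0]-.5
pw=px([(132,80),(418,180),(30,587)],85,140,4); pt=px([(203,80),(398,150),(247,532),(55,462)],280,115,8)
def C(q):
    x,y,a=q; c,s=np.cos(a),np.sin(a)
    L=np.array([(-81,39),(-81,-39),(81,39),(81,-39)])/1000
    return np.c_[x+c*L[:,0]-s*L[:,1],y+s*L[:,0]+c*L[:,1],np.full(4,.05)]
rw=lambda q:(proj(w,C(q)[[1,0,3]],T)-pw).ravel()
rt=lambda q:(proj(t,C(q)[[2,3,1,0]])-pt).ravel()
for n,f in (("w",rw),("t",rt),("both",lambda q:np.r_[rw(q),rt(q)*1.5])):
    r=least_squares(f,[.617,.016,-.32]); print(n,r.x[:2].round(4),np.degrees(r.x[2]).round(2),r.fun.round(1))
from h import state,rows
o,T=state()
```

```text
w [0.6208 0.016 ] -19.13 [ 0.1 -0.6 -0.4  0.6  0.4 -0. ]
t [0.6195 0.0152] -19.37 [ 0.3 -0.3 -0.1 -0.4  0.1  0.4 -0.3  0.2]
both [0.6205 0.0157] -19.25 [-0.  -0.9 -0.5  0.4 -0.  -0.4  0.1 -0.8 -0.5 -1.1 -0.   0.1 -0.7 -0.1]
t 9.95 p [0.5494 0.2209 0.1961] yaw_y 92.12 tilt 0.06 F [-0.3 -0.2 -2.3] w 0.0559 q [ 0.32  0.4   1.41 -0.    1.33 -1.29]
```

Run:
```python
from h import *
o,T=state()
rows(T,[(.62,.0156,.15,70.75),(.62,.0156,.065,70.75),(.62,.0156,.051,70.75)],step=.05,turn=8)
```

```text
t 9.95 p [0.5494 0.2209 0.1961] yaw_y 92.12 tilt 0.06 F [-0.3 -0.2 -2.3] w 0.0559 q [ 0.32  0.4   1.41 -0.    1.33 -1.29]
8 rows
[[[0.0092,-0.0415,0.0126,4.27,0,0.01],[0.0093,-0.0405,0.0156,4.28,-0.01,0.01],[0.0092,-0.0392,0.0187,4.27,0,0.01],[0.0092,-0.0377,0.0215,4.27,0,0.02],[0.0093,-0.0361,0.0242,4.28,-0.01,0.01],[0.0425,0,0,0,0,0],[0.0425,0,0,0,0,0],[0.014,0,0,0,0,0]]]
```

Request:
step_arm(
  motion=[
    [[0.0092, -0.0415, 0.0126, 4.27, 0, 0], [0.0093, -0.0405, 0.0156, 4.28, 0, 0], [0.0092, -0.0392, 0.0187, 4.27, 0, 0], [0.0092, -0.0377, 0.0215, 4.27, 0, 0], [0.0093, -0.0361, 0.0242, 4.28, 0, 0], [0, 0, 0, 0, 0, 0], [0.0425, 0, 0, 0, 0, 0], [0.035, 0, 0, 0, 0, 0], [0, 0, 0, 0, 0, 0], [0, 0, 0, 0, 0, 0]],
  ],
)

```text
time_s: 11.2
ee_pos: [0.621, 0.0155, 0.0744]
eef_rot: [-0.046, 1.569, -0.382]
force: [0.3, 0.1, -2.7]
grip_width: 0.0559
```

Run:
```python
from h import *
snap("side","s1"); crop(load("s1"),220,150,370,270,5,"s1c")
```

```text
t 11.20 p [0.621  0.0155 0.0744] yaw_y 70.74 tilt 0.13 F [ 0.3  0.1 -2.7] w 0.0559 q [-0.03  0.58  1.43 -0.    1.12 -1.27]
```

View pics/s1c.png

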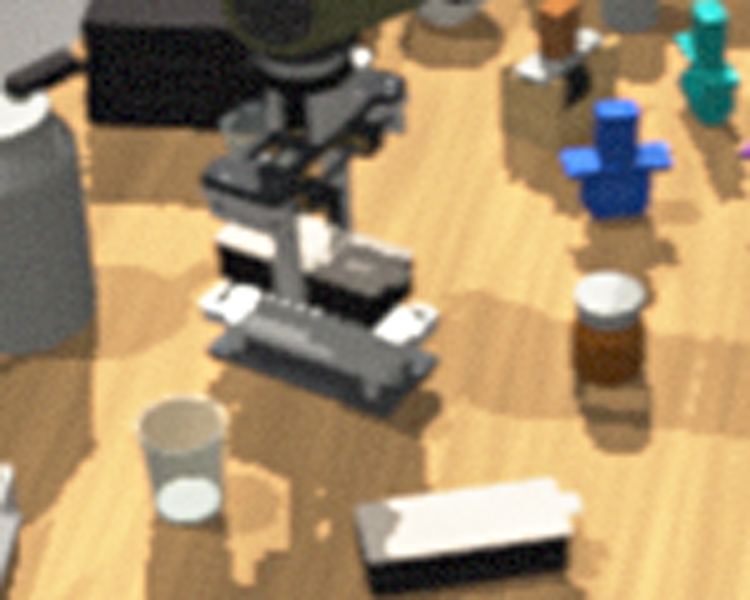

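Request:
step_arm(
  motion=[
    [[0.012, 0, 0, 0, 0, 0], [0.01, 0, 0, 0, 0, 0], [0, 0, 0, 0, 0, 0], [0, 0, 0, 0, 0, 0]],
  ],
)

```text
time_s: 11.75
ee_pos: [0.6204, 0.0146, 0.0508]
eef_rot: [-1.204, 1.57, -1.542]
force: [-0.3, 0.7, -2.4]
grip_width: 0.056
```

Run:
```python
from h import *
snap("side","s2"); crop(load("s2"),220,150,370,270,5,"s2c")
```

```text
t 11.75 p [0.6204 0.0146 0.0508] yaw_y 70.66 tilt 0.05 F [-0.3  0.7 -2.4] w 0.0560 q [-0.04  0.61  1.45 -0.    1.08 -1.27]
```

View pics/s2c.png

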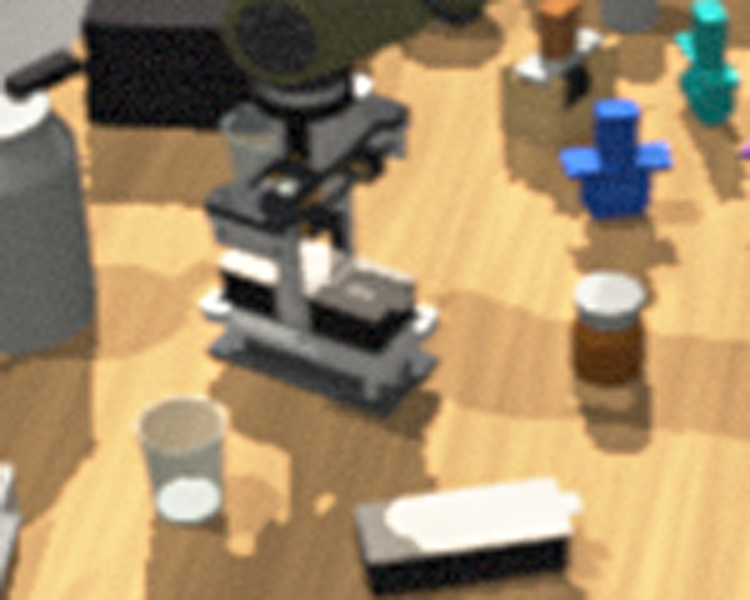

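Request:
step_arm(
  motion=[
    [[0.0015, 0, 0, 0, 0, 0], [0, 0, 0, 0, 0, 0]],
  ],
)

```text
time_s: 12.05
ee_pos: [0.6205, 0.0146, 0.0493]
eef_rot: [-0.691, 1.57, -1.029]
force: [-0.2, -0.1, -0.1]
grip_width: 0.0555
```

Request:
step_arm(
  motion=[
    [[0, 0, 0, 0, 0, 0], [0, 0, 0, 0, 0, 0], [0, 0, 0, 0, 0, 0], [0, 0, 0, 0, 0, 0], [-0.03, 0, 0, 0, 0, 0], [-0.05, 0, 0, 0, 0, 0], [-0.04, 0, 0, 0, 0, 0], [-0.03, 0, 0, 0, 0, 0], [0, 0, 0, 0, 0, 0], [0, 0, 0, 0, 0, 0]],
  ],
  fingers=0.085,
)

```text
time_s: 13.3
ee_pos: [0.6199, 0.0148, 0.1977]
eef_rot: [-2.343, 1.569, -2.68]
force: [-0.3, -0.4, -0.7]
grip_width: 0.0851
```

Run:
```python
from h import *
c,T=snap("wrist","w5"); state()
lid(c,240,60,400,300,.082,T)
rows(T,[(.55,.12,.18,95),(.471,.2203,.12,111.4),(.471,.2203,.0095,111.4)],step=.05,turn=10)
crop(c,240,50,400,300,3,"w5c")
```

```text
t 13.30 p [0.6199 0.0148 0.1977] yaw_y 70.66 tilt 0.10 F [-0.3 -0.4 -0.7] w 0.0851 q [-0.03  0.46  1.31 -0.    1.37 -1.27]
t 13.35 p [0.6198 0.0148 0.1975] yaw_y 70.66 tilt 0.13 F [ 0.9  0.5 -1.3] w 0.0851 q [-0.03  0.46  1.31 -0.    1.37 -1.27]
lid ctr [0.621  0.0148] size [ 68.1 138.4] yaw -19.27
9 rows
[[[0.0059,0.0254,-0.0336,-8.11,-0.03,0.02],[0.0059,0.0299,-0.0297,-8.12,-0.03,0.02],[0.006,0.0337,-0.0252,-8.11,-0.02,0.02],[0.02,0.0356,-0.0233,-5.47,0,0],[0.02,0.0377,-0.0198,-5.46,0,0],[0.02,0.0394,-0.0161,-5.47,0,0],[0.0368,0,0,0,0,0],[0.0368,0,0,0,0,0],[0.0369,0,-0.0001,0,0,0]]]
```

View pics/w5.png

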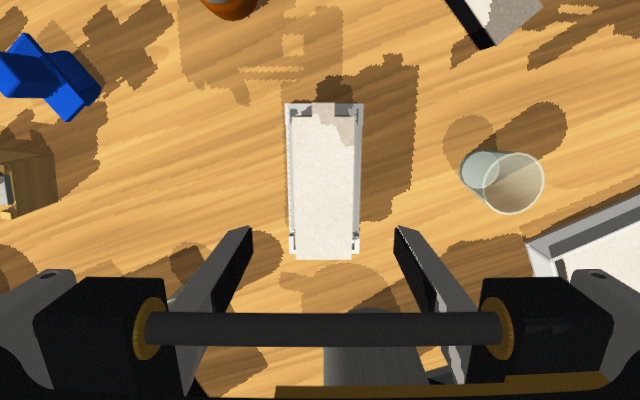

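View pics/w5c.png

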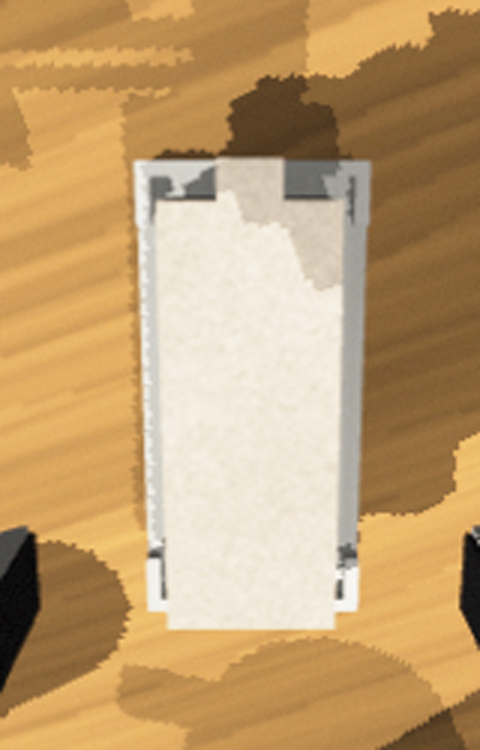

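Run:
```python
from h import *
c=load("w5");T=c["tool"]
P=onz(c,(np.array([(155,199),(344,199),(336,628),(167,628)])+.5)/3+[240,50]-.5,.082,T); d=P[2]+P[3]-P[0]-P[1]
print(P.mean(0).round(4),np.degrees(np.arctan2(d[1],d[0])).round(2),np.linalg.norm(d)/2)
```

```text
[0.621  0.0145 0.082 ] -19.03 0.14041450224135005
```

Request:
step_arm(
  motion=[
    [[0.0059, 0.0254, -0.0336, -8.11, 0, 0], [0.0059, 0.0299, -0.0297, -8.12, 0, 0], [0.006, 0.0337, -0.0252, -8.11, 0, 0], [0.02, 0.0356, -0.0233, -5.47, 0, 0], [0.02, 0.0377, -0.0198, -5.46, 0, 0], [0.01, 0.0394, -0.0161, -5.47, 0, 0], [0, 0, 0, 0, 0, 0], [0, 0, 0, 0, 0, 0]],
  ],
  fingers=0.094,
)

```text
time_s: 14.35
ee_pos: [0.4717, 0.2199, 0.1308]
eef_rot: [-2.22, 1.57, -1.847]
force: [0.2, -0.6, 0.0]
grip_width: 0.0941
```

Run:
```python
from h import *
c,T=snap("wrist","w6"); state()
```

```text
t 14.35 p [0.4717 0.2199 0.1308] yaw_y 111.35 tilt 0.07 F [ 0.2 -0.6  0. ] w 0.0941 q [ 0.37  0.31  1.69 -0.    1.14 -1.58]
t 14.40 p [0.4719 0.2197 0.131 ] yaw_y 111.32 tilt 0.06 F [ 0.2 -1.2  0.4] w 0.0937 q [ 0.37  0.31  1.69 -0.    1.14 -1.58]
```

View pics/w6.png

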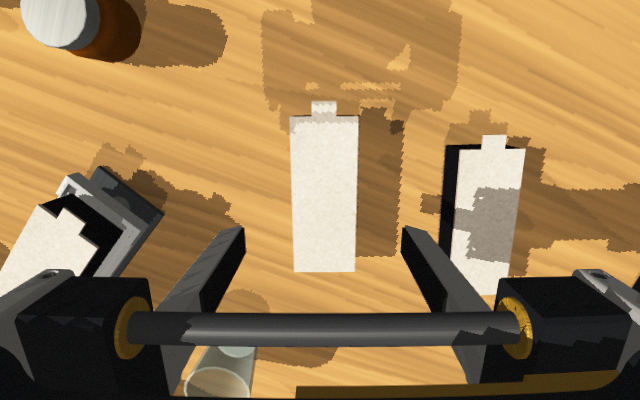

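Request:
step_arm(
  motion=[
    [[0.05, 0, 0, 0, 0, 0], [0.05, 0, 0, 0, 0, 0], [0.021, 0, 0, 0, 0, 0], [0, 0, 0, 0, 0, 0], [0, 0, 0, 0, 0, 0]],
  ],
)

```text
time_s: 15.02
ee_pos: [0.4724, 0.22, 0.0112]
eef_rot: [-0.559, 1.569, -0.186]
force: [-0.0, -0.4, 0.1]
grip_width: 0.0939
```

Request:
step_arm(
  motion=[
    [[0, 0, 0, 0, 0, 0], [0, 0, 0, 0, 0, 0], [0, 0, 0, 0, 0, 0], [0, 0, 0, 0, 0, 0], [0, 0, 0, 0, 0, 0], [0, 0, 0, 0, 0, 0]],
  ],
  fingers=0.045,
  squeeze=25,
)

```text
time_s: 15.78
ee_pos: [0.4715, 0.2203, 0.0103]
eef_rot: [-1.671, 1.57, -1.298]
force: [-1.7, 0.2, 3.0]
grip_width: 0.056
```

Run:
```python
from h import *
state(); c=load("w6")
crop(c,270,80,540,310,3,"w6c")
```

```text
t 15.78 p [0.4715 0.2203 0.0103] yaw_y 111.41 tilt 0.05 F [-1.7  0.2  3. ] w 0.0560 q [ 0.37  0.49  1.77 -0.    0.89 -1.58]
```

View pics/w6c.png

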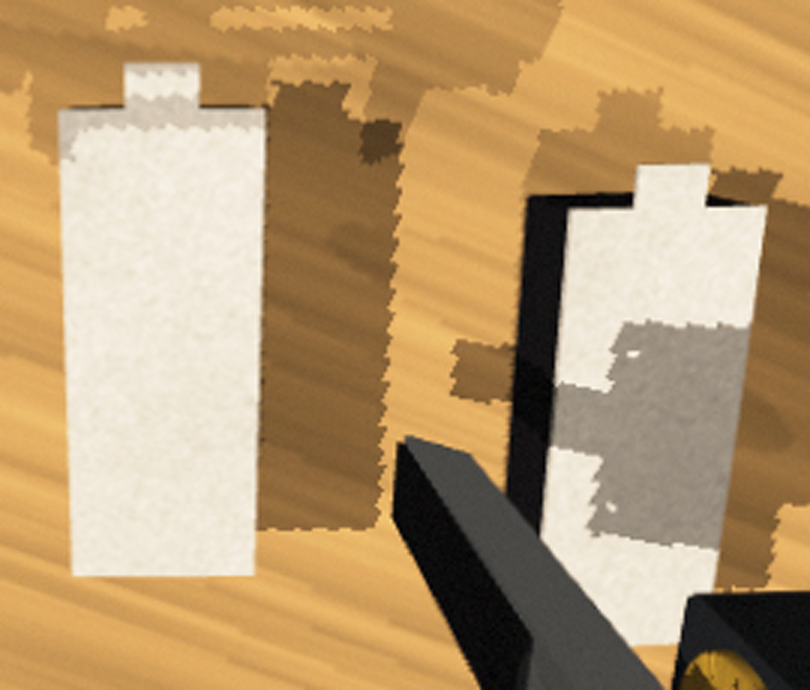

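Run:
```python
from h import *
c=load("w6");T=c["tool"]
f=lambda a: onz(c,(np.array(a)+.5)/3+[270,80]-.5,.042,T)[:,:2]
A=f([(59,109),(266,109),(255,576),(73,576)]); d=A[2]+A[3]-A[0]-A[1]; ya=np.arctan2(d[1],d[0]); print("top",A.mean(0).round(4),np.degrees(ya).round(2))
B=f([(568,209),(767,207),(541,530),(718,560),(665,644)])
y1=np.arctan2(*(B[2]-B[0])[::-1]); y2=np.arctan2(*(B[3]-B[1])[::-1]); y3=np.arctan2(*(B[0]-B[1])[::-1])
print("yaws",np.degrees([y1,y2,y3]))
yb=(y1+y2)/2; u=np.array([np.cos(yb),np.sin(yb)]); n=np.array([-u[1],u[0]])
# far edge x and near edge x, sides
xs=(B[:2]@u).mean(); xf=B[4]@u; ys=[(B[0]@n+B[2]@n)/2,(B[1]@n+B[3]@n)/2]
print("len",xf-xs,"w",ys[1]-ys[0]); ctr=u*(xs+xf)/2+n*np.mean(ys); print("bottom",ctr.round(4), (u*(xs+.07)+n*np.mean(ys)).round(4))
```

```text
top [0.4717 0.2211] 21.62
yaws [ 23.0689172   23.07052645 -67.58113622]
len 0.14056745048762898 w 0.057665545073073005
bottom [0.4435 0.365 ] [0.4433 0.3649]
```

Request:
step_arm(
  motion=[
    [[-0.04, 0, 0, 0, 0, 0], [-0.06, 0, 0, 0, 0, 0], [-0.06, 0, 0, 0, 0, 0], [0, 0, -0.03, 0, 0, 0], [0, 0, 0, 0, 0, 0], [0, 0, 0, 0, 0, 0]],
  ],
)

```text
time_s: 16.52
ee_pos: [0.4438, 0.2095, 0.1698]
eef_rot: [-2.195, 1.57, -1.822]
force: [-0.4, 0.4, -2.8]
grip_width: 0.0556
```

Run:
```python
from h import *
c,T=snap("wrist","w7"); snap("top","t3"); crop(load("t3"),150,170,220,240,8,"t3c"); crop(c,240,50,580,300,2.3,"w7c")
```

```text
t 16.52 p [0.4438 0.2095 0.1698] yaw_y 111.40 tilt 0.06 F [-0.4  0.4 -2.8] w 0.0556 q [ 0.37  0.2   1.73 -0.    1.21 -1.58]
t 16.57 p [0.4438 0.2095 0.1697] yaw_y 111.40 tilt 0.07 F [-0.1  0.7 -2. ] w 0.0559 q [ 0.37  0.2   1.73 -0.    1.21 -1.58]
```

View pics/w7c.png

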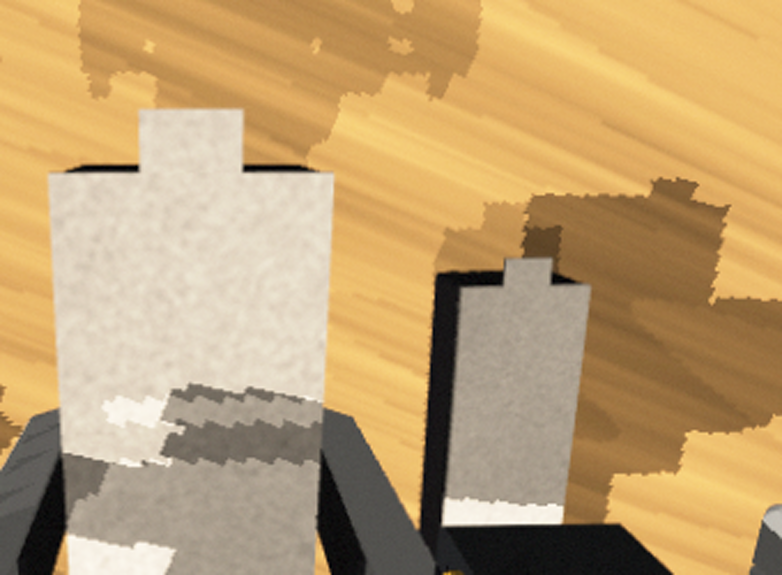

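View pics/t3c.png

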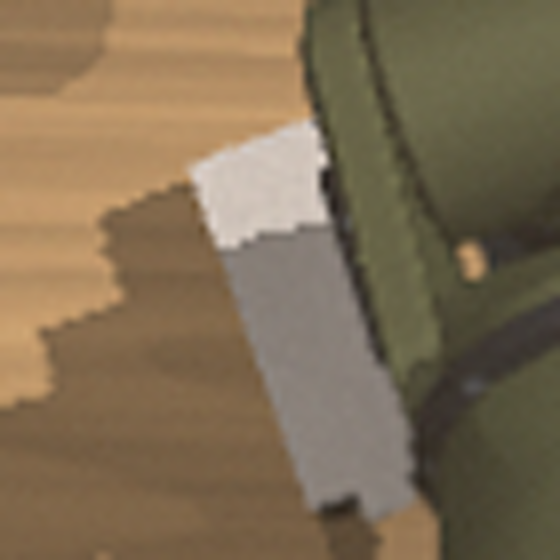

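Run:
```python
from h import *
def rep(c,A,T=None):
    B=onz(c,A,.042,T)[:,:2]; return B
c=load("w7");T=c["tool"]
B=rep(c,(np.array([(460,287),(590,284),(443,500),(563,523)])+.5)/2.3+[240,50]-.5,T)
y=[np.degrees(np.arctan2(*(B[i]-B[j])[::-1])) for i,j in((2,0),(3,1),(0,1))]; print(B.round(4).tolist(),y)
for yy in (21.5,22.5):
    u=np.array([np.cos(np.radians(yy)),np.sin(np.radians(yy))]); print(yy,(B[:2].mean(0)+.07*u).round(4))
c=load("t3")
B=rep(c,(np.array([(190,170),(312,512)])+.5)/8+[150,170]-.5)
y=np.arctan2(*(B[0]-B[1])[::-1]); u=np.array([np.cos(y),np.sin(y)]); n=np.array([-u[1],u[0]])
print(B.round(4).tolist(),np.linalg.norm(B[0]-B[1]),np.degrees(y),"ctr",B.mean(0)-.028*n)
```

```text
[[0.3897, 0.3113], [0.3676, 0.3635], [0.4826, 0.3501], [0.473, 0.4094]] [np.float64(22.655292057262784), np.float64(23.56723265530779), np.float64(-67.05701032009497)]
21.5 [0.4437 0.363 ]
22.5 [0.4433 0.3642]
[[0.4945, 0.4159], [0.367, 0.3616]] 0.13860954200866052 23.09287227823574 ctr [0.44173412 0.36299416]
```

Run:
```python
from h import *
o,T=state()
rows(T,[(.443,.3638,.15,112.7),(.443,.3638,.068,112.7)],step=.05,turn=8)
```

```text
t 16.62 p [0.4438 0.2095 0.1696] yaw_y 111.40 tilt 0.08 F [-0.5 -0.1 -2.9] w 0.0556 q [ 0.37  0.2   1.73 -0.    1.21 -1.58]
6 rows
[[[0.0049,0.036,0.0139,-0.33,-0.02,0.01],[0.0048,0.0359,0.0141,-0.32,-0.01,0.01],[0.0049,0.0359,0.0143,-0.33,-0.02,0.02],[0.0049,0.0357,0.0145,-0.32,-0.01,0.01],[0.041,0,0,0,0,0],[0.041,0,0,0,0,0]]]
```

Request:
step_arm(
  motion=[
    [[0.0049, 0.036, 0.0139, -0.33, 0, 0], [0.0048, 0.0359, 0.0141, -0.32, 0, 0], [0.0049, 0.0359, 0.0143, -0.33, 0, 0], [0.0049, 0.0357, 0.0145, -0.32, 0, 0], [0, 0, 0, 0, 0, 0], [0.041, 0, 0, 0, 0, 0], [0.041, 0, 0, 0, 0, 0], [0, 0, 0, 0, 0, 0], [0, 0, 0, 0, 0, 0]],
  ],
)

```text
time_s: 17.75
ee_pos: [0.4436, 0.3638, 0.0701]
eef_rot: [-0.328, 1.569, 0.068]
force: [-0.5, 0.7, -2.1]
grip_width: 0.0558
```

Run:
```python
from h import *
snap("side","s3"); crop(load("s3"),260,220,380,310,6,"s3c"); snap("wrist","w8");crop(load("w8"),240,20,400,300,2.5,"w8c")
```

```text
t 17.75 p [0.4436 0.3638 0.0701] yaw_y 112.68 tilt 0.09 F [-0.5  0.7 -2.1] w 0.0558 q [ 0.62  0.49  1.59 -0.    1.06 -1.34]
t 17.80 p [0.4437 0.364  0.0705] yaw_y 112.69 tilt 0.13 F [-0.8  0.4 -2.3] w 0.0557 q [ 0.62  0.49  1.59 -0.    1.06 -1.34]
```

View pics/s3c.png

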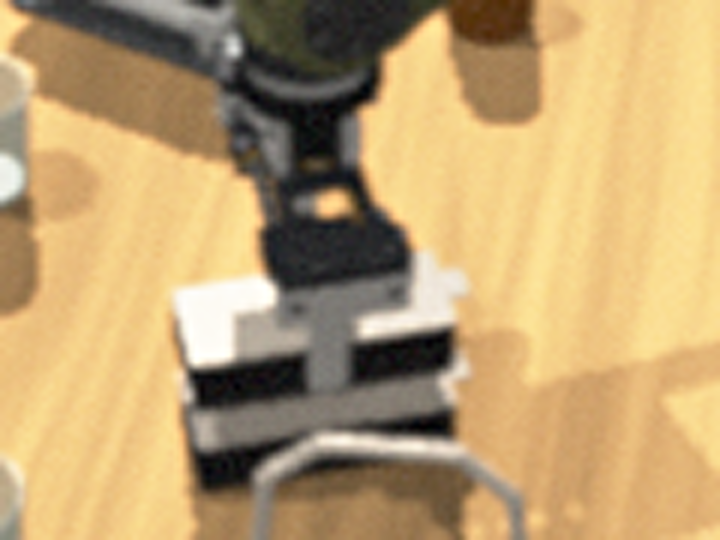

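View pics/w8c.png

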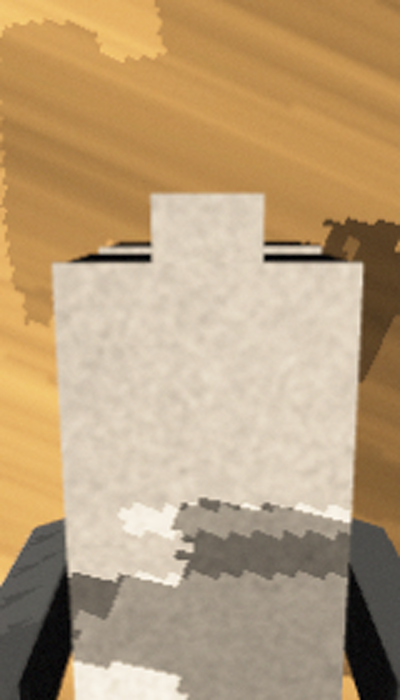

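Run:
```python
from h import *
c=load("w8");T=c["tool"]
f=lambda a,z:((onz(c,(np.array(a)+.5)/2.5+[240,20]-.5,z,T)-T[:3,3])@T[:3,:3]).round(4)
print(f([(53,262),(362,262)],T[2,3]-.0103+.042)); print(f([(97,249),(323,248)],.042))
```

```text
[[-0.0319 -0.028  -0.0699]
 [-0.0319  0.0278 -0.0699]]
[[ 0.0283 -0.028  -0.0697]
 [ 0.0283  0.0291 -0.07  ]]
```

Request:
step_arm(
  motion=[
    [[0.008, 0, 0, 0, 0, 0], [0.0075, 0, 0, 0, 0, 0], [0, 0, 0, 0, 0, 0], [0, 0, 0, 0, 0, 0], [0, 0, 0, 0, 0, 0]],
  ],
)

```text
time_s: 18.48
ee_pos: [0.4427, 0.3636, 0.0531]
eef_rot: [-1.915, 1.57, -1.519]
force: [0.4, 0.4, -2.4]
grip_width: 0.0558
```

Request:
step_arm(
  motion=[
    [[0, 0, 0, 0, 0, 0], [0, 0, 0, 0, 0, 0], [0, 0, 0, 0, 0, 0], [0, 0, 0, 0, 0, 0], [-0.03, 0, 0, 0, 0, 0], [-0.05, 0, 0, 0, 0, 0], [-0.05, 0, 0, 0, 0, 0], [0, 0, 0, 0, 0, 0], [0, 0, 0, 0, 0, 0]],
  ],
  fingers=0.085,
)

```text
time_s: 19.6
ee_pos: [0.4425, 0.3635, 0.1823]
eef_rot: [-2.318, 1.569, -1.921]
force: [0.1, -0.4, -1.0]
grip_width: 0.0854
```

Run:
```python
from h import *
snap("wrist","w9");crop(load("w9"),240,50,420,300,3,"w9c"); state(); snap("top","t4"); crop(load("t4"),370,140,500,260,6,"t4c")
```

```text
t 19.60 p [0.4425 0.3635 0.1823] yaw_y 112.70 tilt 0.08 F [ 0.1 -0.4 -1. ] w 0.0854 q [ 0.62  0.37  1.48 -0.    1.29 -1.34]
t 19.65 p [0.4423 0.3634 0.1818] yaw_y 112.70 tilt 0.14 F [-0.6  0.3  0.5] w 0.0853 q [ 0.62  0.37  1.48 -0.    1.29 -1.34]
t 19.65 p [0.4423 0.3634 0.1818] yaw_y 112.70 tilt 0.14 F [-0.6  0.3  0.5] w 0.0853 q [ 0.62  0.37  1.48 -0.    1.29 -1.34]
```

View pics/w9c.png

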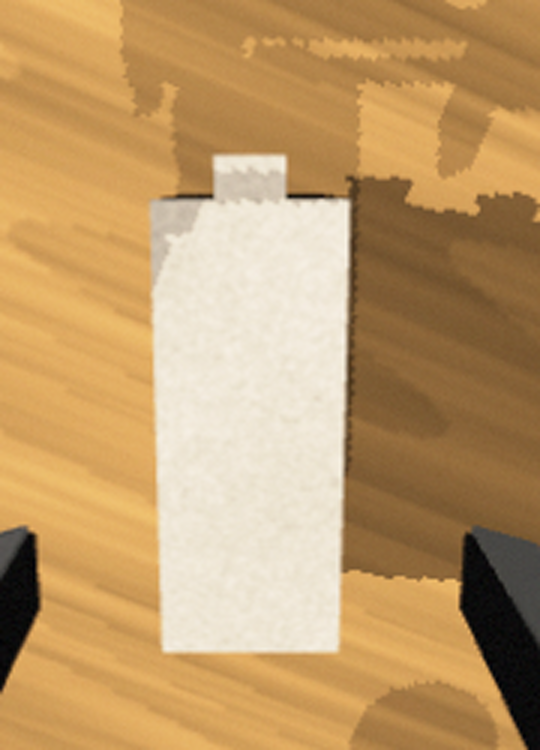

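View pics/t4c.png

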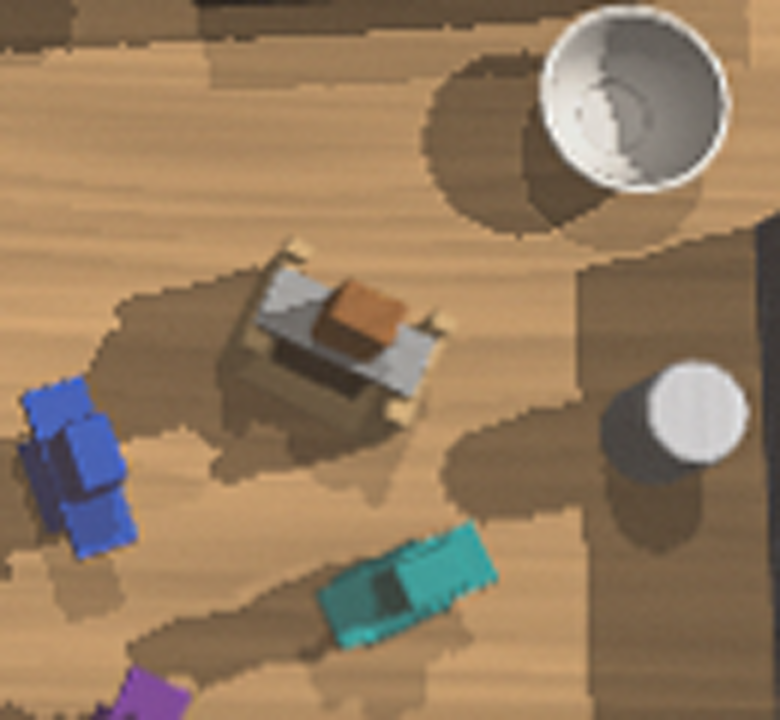

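Run:
```python
from h import *
o,T=state()
rows(T,[(.494,-.341,.20,-26.2)],step=.052,turn=10)
```

```text
t 19.70 p [0.4423 0.3634 0.1816] yaw_y 112.70 tilt 0.16 F [-0.5 -0.2  0.4] w 0.0849 q [ 0.62  0.37  1.48 -0.    1.29 -1.34]
14 rows
[[[-0.0012,-0.0478,-0.016,9.92,0,0.01],[-0.0012,-0.0499,-0.0075,9.92,0.01,0.02],[-0.0013,-0.0505,0.0011,9.92,0,0.01],[-0.0012,-0.0495,0.0099,9.93,0,0.02],[-0.0013,-0.047,0.0182,9.92,0,0.01],[-0.0012,-0.0432,0.0261,9.92,0,0.02],[-0.0013,-0.0381,0.0331,9.92,0.01,0.01],[-0.0013,-0.0318,0.0391,9.92,0,0.02],[-0.0013,-0.0245,0.0441,9.92,0,0.01],[-0.0013,-0.0166,0.0477,9.93,0,0.02],[-0.0013,-0.0082,0.0498,9.92,0,0.01],[-0.0014,0.0006,0.0504,9.92,0.01,0.01]]]
[[[-0.0013,0.0092,0.0496,9.92,0,0.02],[-0.0013,0.0176,0.0473,9.92,0,0.01]]]
```

Request:
step_arm(
  motion=[
    [[-0.0012, -0.0478, -0.016, 9.92, 0, 0], [-0.0012, -0.0499, -0.0075, 9.92, 0, 0], [-0.0013, -0.0505, 0.0011, 9.92, 0, 0], [-0.0012, -0.0495, 0.0099, 9.93, 0, 0], [-0.0013, -0.047, 0.0182, 9.92, 0, 0], [-0.0012, -0.0432, 0.0261, 9.92, 0, 0], [-0.0013, -0.0381, 0.0331, 9.92, 0, 0], [-0.0013, -0.0318, 0.0391, 9.92, 0, 0], [-0.0013, -0.0245, 0.0441, 9.92, 0, 0], [-0.0013, -0.0166, 0.0477, 9.93, 0, 0], [-0.0013, -0.0082, 0.0498, 9.92, 0, 0], [-0.0014, 0.0006, 0.0504, 9.92, 0, 0]],
  ],
  fingers=0.075,
)

```text
time_s: 21.2
ee_pos: [0.4866, -0.2416, 0.1977]
eef_rot: [-1.562, 1.569, 3.033]
force: [-0.3, 0.1, 0.3]
grip_width: 0.0749
```

Request:
step_arm(
  motion=[
    [[-0.0013, 0.0092, 0.0496, 9.92, 0, 0], [-0.0013, 0.0176, 0.0473, 9.92, 0, 0], [0, 0, 0, 0, 0, 0], [0, 0, 0, 0, 0, 0], [0, 0, 0, 0, 0, 0]],
  ],
)

```text
time_s: 21.82
ee_pos: [0.4945, -0.3396, 0.2014]
eef_rot: [0.146, 1.57, -1.88]
force: [0.0, 0.7, 0.2]
grip_width: 0.075
```

Run:
```python
from h import *
snap("wrist","w10"); state(); crop(load("w10"),230,80,420,300,3,"w10c")
```

```text
t 21.82 p [ 0.4945 -0.3396  0.2014] yaw_y -26.07 tilt 0.03 F [0.  0.7 0.2] w 0.0750 q [-0.66  0.41  1.38 -0.    1.35 -0.21]
t 21.88 p [ 0.4945 -0.3396  0.2016] yaw_y -26.08 tilt 0.04 F [ 0.3  0.  -0.5] w 0.0750 q [-0.66  0.41  1.38 -0.    1.35 -0.21]
```

View pics/w10.png

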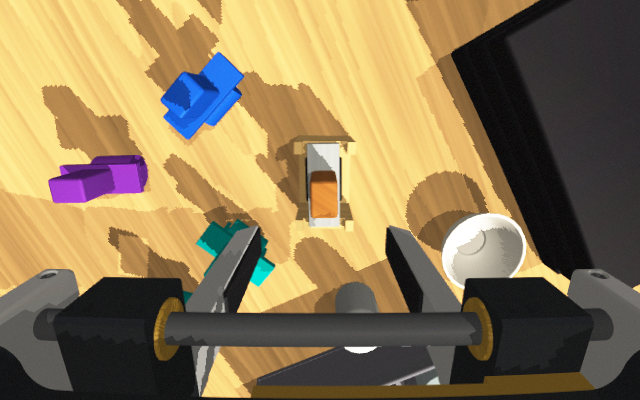

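View pics/w10c.png

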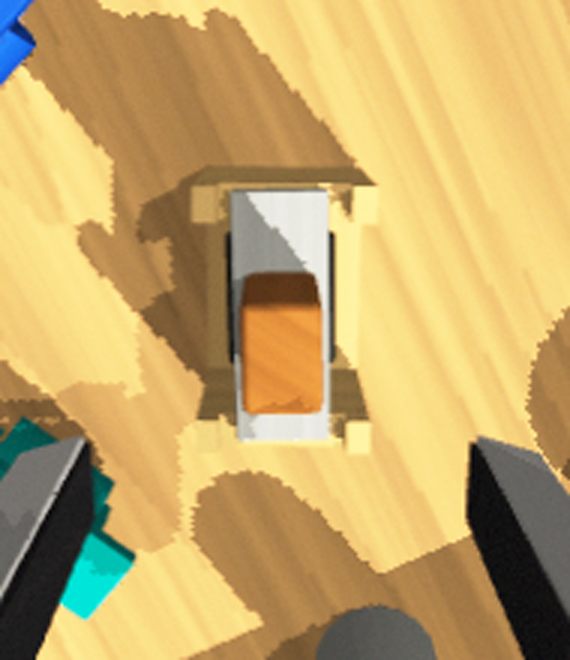

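Run:
```python
from h import *
c=load("w10");T=c["tool"]
def f(a,z,n):
    P=onz(c,(np.array(a)+.5)/3+[230,80]-.5,z,T); d=P[0]+P[1]-P[2]-P[3]
    l=(P-T[:3,3])@T[:3,:3]
    print(n,P.mean(0).round(4),"roller y dir",np.degrees(np.arctan2(d[1],d[0])).round(2),"size",np.linalg.norm(P[0]-P[1]).round(4),np.linalg.norm(d).round(4)/2,"tool",l.mean(0).round(4))
f([(243,309),(322,307),(324,412),(244,412)],.116,"handle")
f([(231,190),(328,190),(329,440),(238,440)],.068,"bar")
f([(191,185),(377,186),(370,452),(194,452)],.068,"lips")
```

```text
handle [ 0.495  -0.3407  0.116 ] roller y dir 64.82 size 0.0223 0.031 tool [0.0854 0.0009 0.0007]
bar [ 0.4947 -0.3403  0.068 ] roller y dir 64.88 size 0.0313 0.08595 tool [0.1334 0.0005 0.0005]
lips [ 0.4944 -0.3419  0.068 ] roller y dir 63.59 size 0.0599 0.09185 tool [0.1334 0.001  0.002 ]
```

Request:
step_arm(
  motion=[
    [[0.045, 0.0007, 0.0005, -0.5, 0, 0], [0.045, 0, 0, 0, 0, 0], [0.038, 0, 0, 0, 0, 0], [0, 0, 0, 0, 0, 0], [0, 0, 0, 0, 0, 0]],
  ],
)

```text
time_s: 22.5
ee_pos: [0.4955, -0.3417, 0.0754]
eef_rot: [1.167, 1.568, -0.851]
force: [-0.9, 0.2, 0.7]
grip_width: 0.0749
```

Request:
step_arm(
  motion=[
    [[0, 0, 0, 0, 0, 0], [0, 0, 0, 0, 0, 0], [0, 0, 0, 0, 0, 0], [0, 0, 0, 0, 0, 0], [0, 0, 0, 0, 0, 0], [0, 0, 0, 0, 0, 0], [0, 0, 0, 0, 0, 0]],
  ],
  fingers=0.012,
  squeeze=50,
)

```text
time_s: 23.38
ee_pos: [0.4947, -0.3415, 0.0735]
eef_rot: [0.276, 1.57, -1.743]
force: [-1.7, 0.5, 1.0]
grip_width: 0.0236
```

Run:
```python
from h import *
o,T=state()
```

```text
t 23.38 p [ 0.4947 -0.3415  0.0735] yaw_y -25.70 tilt 0.04 F [-1.7  0.5  1. ] w 0.0236 q [-0.66  0.54  1.5  -0.    1.1  -0.22]
```

Run:
```python
from h import *
o,T=state()
rows(T,[(T[0,3],T[1,3],.10,-25.7),(T[0,3],T[1,3],.21,-25.7),(.5574,.0366,.19,-19.2)],step=.05,turn=10)
```

```text
t 23.38 p [ 0.4947 -0.3415  0.0735] yaw_y -25.70 tilt 0.04 F [-1.7  0.5  1. ] w 0.0236 q [-0.66  0.54  1.5  -0.    1.1  -0.22]
12 rows
[[[-0.0265,0,0,0,0.04,-0.01],[-0.0367,0,0,0,0,0],[-0.0366,0,0,0,0,0],[-0.0367,0,0,0,0,0],[0.0025,-0.0134,-0.046,-0.81,0,0],[0.0025,-0.0128,-0.0462,-0.82,0,0],[0.0025,-0.0121,-0.0463,-0.81,0,0],[0.0025,-0.0115,-0.0465,-0.81,0,0],[0.0025,-0.0108,-0.0467,-0.81,0,0],[0.0025,-0.0101,-0.0468,-0.82,0,0],[0.0025,-0.0095,-0.047,-0.81,0,0],[0.0025,-0.0088,-0.0471,-0.81,0,0]]]
```

Request:
step_arm(
  motion=[
    [[-0.015, 0, 0, 0, 0, 0], [-0.025, 0, 0, 0, 0, 0], [-0.0475, 0, 0, 0, 0, 0], [-0.049, 0, 0, 0, 0, 0], [0.0025, -0.0134, -0.046, -0.81, 0, 0], [0.0025, -0.0128, -0.0462, -0.82, 0, 0], [0.0025, -0.0121, -0.0463, -0.81, 0, 0], [0.0025, -0.0115, -0.0465, -0.81, 0, 0], [0.0025, -0.0108, -0.0467, -0.81, 0, 0], [0.0025, -0.0101, -0.0468, -0.82, 0, 0], [0.0025, -0.0095, -0.047, -0.81, 0, 0], [0.0025, -0.0088, -0.0471, -0.81, 0, 0]],
  ],
)

```text
time_s: 24.88
ee_pos: [0.5575, 0.0383, 0.1905]
eef_rot: [1.156, 1.57, -0.749]
force: [0.0, 0.0, -2.4]
grip_width: 0.024
```

Request:
step_arm(
  motion=[
    [[0, 0, 0, 0, 0, 0], [0, 0, 0, 0, 0, 0], [0, 0, 0, 0, 0, 0]],
  ],
)

```text
time_s: 25.25
ee_pos: [0.5575, 0.0357, 0.1901]
eef_rot: [0.756, 1.57, -1.152]
force: [-0.0, 0.2, -3.0]
grip_width: 0.0238
```

Run:
```python
from h import *
snap("wrist","w11"); state(); snap("side","s4"); crop(load("s4"),220,120,370,240,5,"s4c")
```

```text
t 25.25 p [0.5575 0.0357 0.1901] yaw_y -19.27 tilt 0.06 F [-0.   0.2 -3. ] w 0.0238 q [-0.    0.33  1.52 -0.    1.29  0.34]
t 25.30 p [0.5574 0.0357 0.19  ] yaw_y -19.28 tilt 0.06 F [-0.1 -0.2 -3. ] w 0.0236 q [-0.    0.33  1.52 -0.    1.29  0.34]
t 25.30 p [0.5574 0.0357 0.19  ] yaw_y -19.28 tilt 0.06 F [-0.1 -0.2 -3. ] w 0.0236 q [-0.    0.33  1.52 -0.    1.29  0.34]
```

View pics/w11.png

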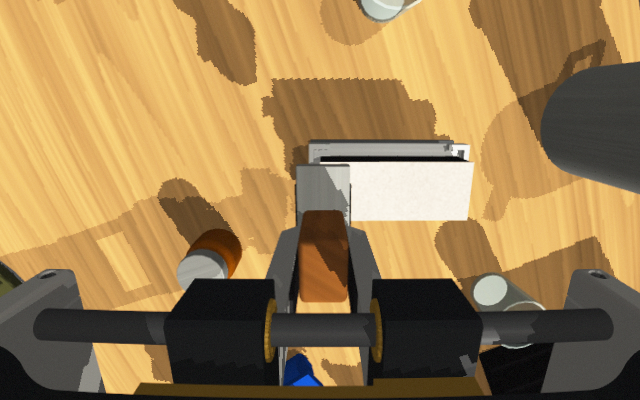

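View pics/s4c.png

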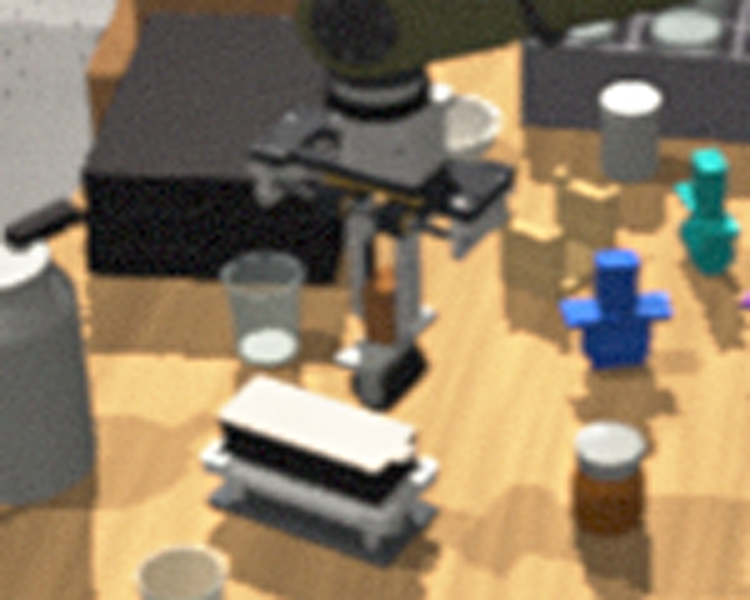

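Run:
```python
from h import *
c=load("w11"); crop(c,280,130,490,240,3.7,"w11c")
```

```text
(no output)
```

View pics/w11c.png

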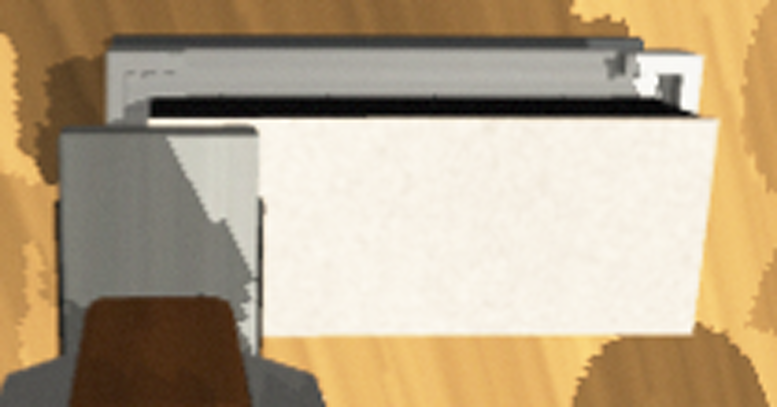

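Run:
```python
from h import *
c=load("w11");T=c["tool"]
f=lambda a,z:((onz(c,(np.array(a)+.5)/3.7+[280,130]-.5,z,T)-T[:3,3])@T[:3,:3]).round(4)
print("lid +y edge l,r; -y edge",f([(265,119),(717,119),(693,335),(266,336)],.082))
print("bar end",f([(60,130),(258,130)],T[2,3]-.0055))
print("bar left/right lower",f([(62,340),(260,340)],T[2,3]-.0055))
```

```text
lid +y edge l,r; -y edge [[ 0.1081  0.0254 -0.0285]
 [ 0.1081  0.1371 -0.0289]
 [ 0.1082  0.1379  0.0276]
 [ 0.1081  0.027   0.0277]]
bar end [[ 0.0055 -0.0159 -0.0443]
 [ 0.0055  0.0153 -0.0443]]
bar left/right lower [[ 0.0055 -0.0163 -0.0092]
 [ 0.0055  0.0164 -0.0092]]
```

Request:
step_arm(
  motion=[
    [[0.02, 0.0005, 0.0008, 0, 0, 0], [0.015, 0, 0, 0, 0, 0], [0.006, 0, 0, 0, 0, 0], [0.004, 0, 0, 0, 0, 0], [0.004, 0, 0, 0, 0, 0], [0.003, 0, 0, 0, 0, 0], [0.002, 0, 0, 0, 0, 0], [0, 0, 0, 0, 0, 0], [0, 0, 0, 0, 0, 0]],
  ],
)

```text
time_s: 26.48
ee_pos: [0.5582, 0.0356, 0.1366]
eef_rot: [1.408, 1.569, -0.498]
force: [-1.4, -0.8, 5.3]
grip_width: 0.0237
```

Run:
```python
from h import *
state(); snap("side","s5"); crop(load("s5"),240,150,340,240,7,"s5c")
snap("wrist","w12"); crop(load("w12"),280,100,490,260,3.7,"w12c")
```

```text
t 26.48 p [0.5582 0.0356 0.1366] yaw_y -19.20 tilt 0.12 F [-1.4 -0.8  5.3] w 0.0237 q [-0.    0.38  1.58 -0.    1.18  0.33]
t 26.48 p [0.5582 0.0356 0.1366] yaw_y -19.20 tilt 0.12 F [-1.4 -0.8  5.3] w 0.0237 q [-0.    0.38  1.58 -0.    1.18  0.33]
t 26.52 p [0.5582 0.0356 0.1366] yaw_y -19.20 tilt 0.12 F [-0.8 -0.8  5.3] w 0.0236 q [-0.    0.38  1.58 -0.    1.18  0.33]
```

View pics/s5c.png

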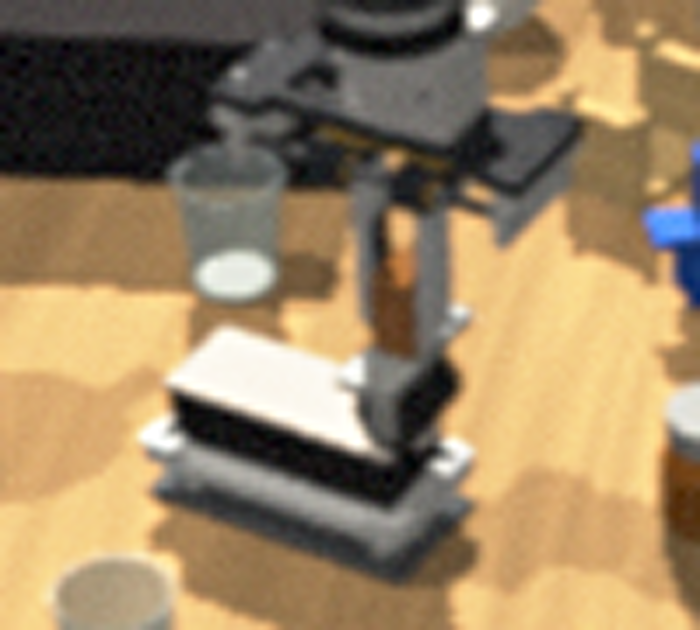

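View pics/w12c.png

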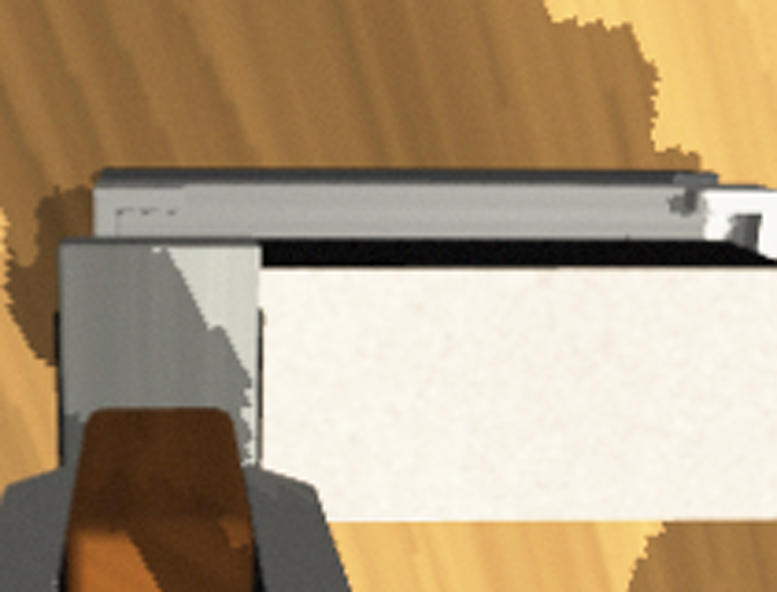

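Request:
step_arm(
  motion=[
    [[0.0015, 0, 0, 0, 0, 0], [0, 0, 0, 0, 0, 0], [0, 0.003, 0, 0, 0, 0], [0, 0.005, 0, 0, 0, 0], [0, 0.006, 0, 0, 0, 0], [0, 0.006, 0, 0, 0, 0], [0, 0.006, 0, 0, 0, 0]],
  ],
)

```text
time_s: 27.45
ee_pos: [0.583, 0.027, 0.1354]
eef_rot: [1.516, 1.568, -0.39]
force: [-1.4, -1.0, 7.8]
grip_width: 0.024
```

Run:
```python
from h import *
o,T=state()
u=np.array([np.cos(np.radians(-19.2)),np.sin(np.radians(-19.2))]); d=T[:2,3]-[.5582,.0356]; print("along",d@u,"lat",d@[-u[1],u[0]])
```

```text
t 27.45 p [0.583  0.027  0.1354] yaw_y -19.20 tilt 0.15 F [-1.4 -1.   7.8] w 0.0240 q [-0.02  0.44  1.5  -0.    1.2   0.32]
along 0.02628456577180018 lat 6.076589475429529e-05
```

Request:
step_arm(
  motion=[
    [[0, 0.006, 0, 0, 0, 0], [0, 0.006, 0, 0, 0, 0], [0, 0.006, 0, 0, 0, 0], [0, 0.006, 0, 0, 0, 0], [0, 0.006, 0, 0, 0, 0], [0, 0.006, 0, 0, 0, 0], [0, 0.006, 0, 0, 0, 0]],
  ],
)

```text
time_s: 28.32
ee_pos: [0.6227, 0.0133, 0.1355]
eef_rot: [1.59, 1.568, -0.316]
force: [-0.2, 0.2, 6.4]
grip_width: 0.0236
```

Run:
```python
from h import *
o,T=state()
u=np.array([np.cos(np.radians(-19.2)),np.sin(np.radians(-19.2))]); d=T[:2,3]-[.5582,.0356]; print("along",d@u,"lat",d@[-u[1],u[0]])
snap("side","s6"); crop(load("s6"),240,150,340,240,7,"s6c")
```

```text
t 28.32 p [0.6227 0.0133 0.1355] yaw_y -19.20 tilt 0.15 F [-0.2  0.2  6.4] w 0.0236 q [-0.04  0.52  1.38 -0.    1.24  0.3 ]
along 0.06825512876621291 lat 0.00018094554951161504
t 28.32 p [0.6227 0.0133 0.1355] yaw_y -19.20 tilt 0.15 F [-0.2  0.2  6.4] w 0.0236 q [-0.04  0.52  1.38 -0.    1.24  0.3 ]
```

View pics/s6c.png

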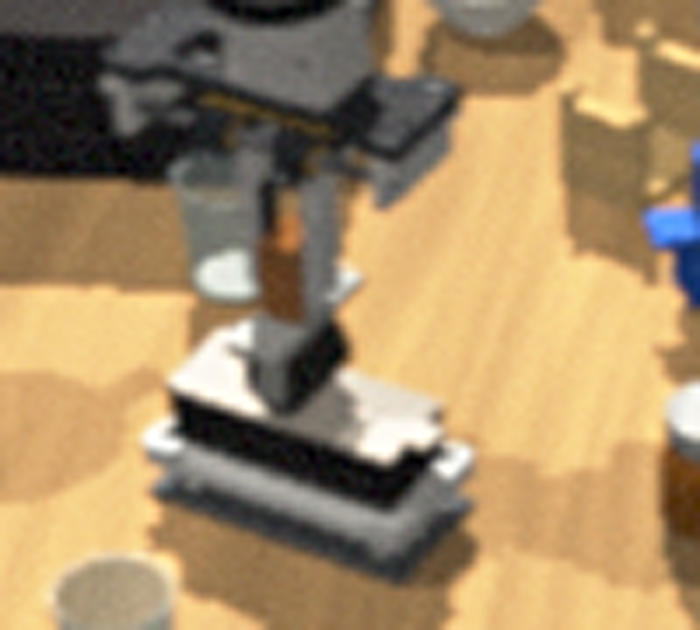

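Request:
step_arm(
  motion=[
    [[0, 0.006, 0, 0, 0, 0], [0, 0.006, 0, 0, 0, 0], [0, 0.006, 0, 0, 0, 0], [0, 0.006, 0, 0, 0, 0], [0, 0.006, 0, 0, 0, 0], [0, 0.006, 0, 0, 0, 0], [0, 0.006, 0, 0, 0, 0]],
  ],
)

```text
time_s: 29.25
ee_pos: [0.6624, -0.0004, 0.1355]
eef_rot: [1.647, 1.568, -0.259]
force: [-0.3, 0.7, 6.9]
grip_width: 0.0238
```

Request:
step_arm(
  motion=[
    [[0, 0.006, 0, 0, 0, 0], [0, 0.006, 0, 0, 0, 0], [0, 0.006, 0, 0, 0, 0], [0, 0.005, 0, 0, 0, 0], [0, 0.001, 0, 0, 0, 0], [0, 0, 0, 0, 0, 0], [0, 0, 0, 0, 0, 0]],
  ],
)

```text
time_s: 30.12
ee_pos: [0.685, -0.0082, 0.1356]
eef_rot: [1.676, 1.568, -0.229]
force: [-0.4, 0.4, 7.2]
grip_width: 0.0241
```

Run:
```python
from h import *
o,T=state()
u=np.array([np.cos(np.radians(-19.2)),np.sin(np.radians(-19.2))]); d=T[:2,3]-[.5582,.0356]; print("along",d@u,"lat",d@[-u[1],u[0]])
snap("side","s7"); crop(load("s7"),240,150,340,240,7,"s7c")
snap("wrist","w13"); crop(load("w13"),150,50,400,270,3,"w13c")
```

```text
t 30.12 p [ 0.685  -0.0082  0.1356] yaw_y -19.19 tilt 0.17 F [-0.4  0.4  7.2] w 0.0241 q [-0.07  0.66  1.16 -0.    1.32  0.27]
along 0.13412677537322915 lat 0.00034326007868257105
t 30.12 p [ 0.685  -0.0082  0.1356] yaw_y -19.19 tilt 0.17 F [-0.4  0.4  7.2] w 0.0241 q [-0.07  0.66  1.16 -0.    1.32  0.27]
t 30.18 p [ 0.685  -0.0082  0.1356] yaw_y -19.19 tilt 0.17 F [1.1 0.8 6.2] w 0.0241 q [-0.07  0.66  1.16 -0.    1.32  0.27]
```

View pics/s7c.png

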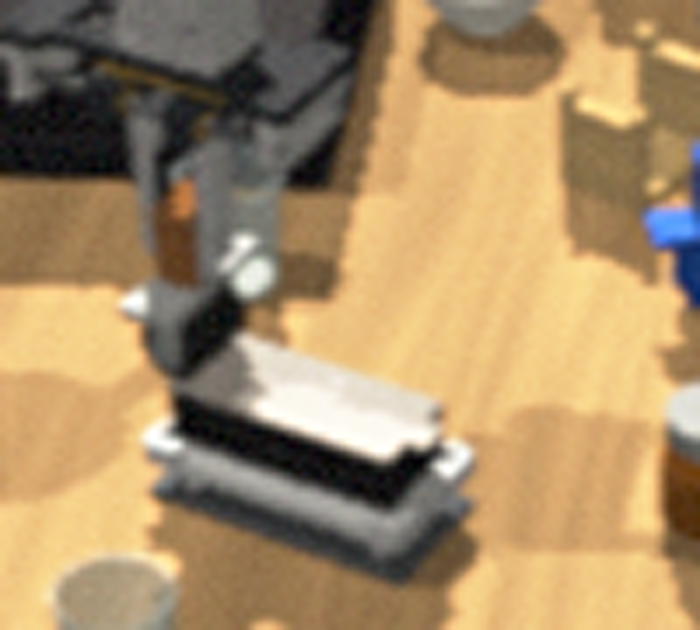

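View pics/w13c.png

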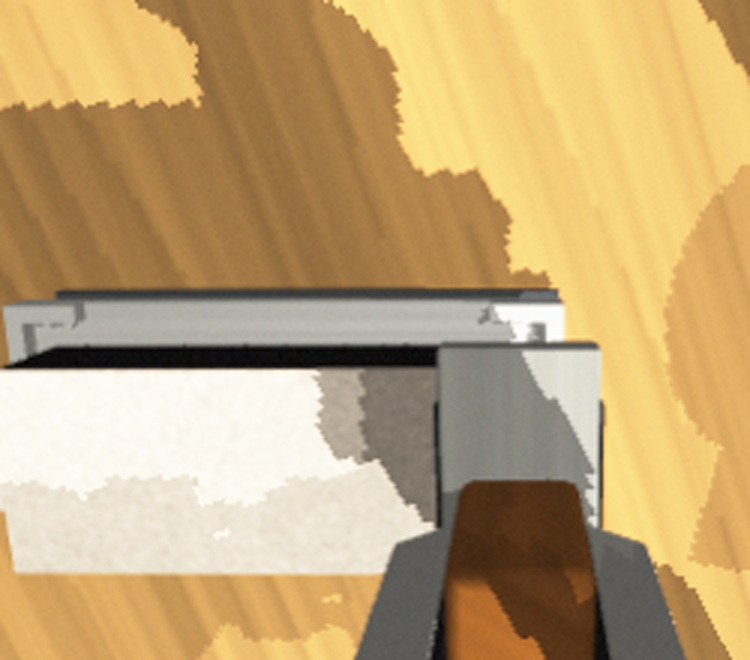

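Run:
```python
from h import *
o,T=state()
T2=T.copy(); T2[2,3]=.21
rows(T2,[(.4947,-.3415,.19,-25.7)],step=.045,turn=10)
```

```text
t 30.23 p [ 0.685  -0.0082  0.1356] yaw_y -19.19 tilt 0.17 F [ 1.  -0.2  7.2] w 0.0243 q [-0.07  0.66  1.16 -0.    1.32  0.27]
9 rows
[[[0.0022,-0.0078,0.0419,0.72,0,-0.02],[0.0022,-0.0073,0.042,0.73,-0.01,-0.02],[0.0022,-0.0067,0.0422,0.72,0,-0.02],[0.0022,-0.0062,0.0421,0.72,0,-0.01],[0.0022,-0.0057,0.0423,0.73,-0.01,-0.02],[0.0022,-0.0051,0.0423,0.72,0,-0.02],[0.0022,-0.0046,0.0424,0.72,0,-0.02],[0.0022,-0.0041,0.0425,0.73,0,-0.02],[0.0022,-0.0035,0.0425,0.72,-0.01,-0.02]]]
```

Request:
step_arm(
  motion=[
    [[-0.008, 0, 0, 0, 0, 0], [-0.027, 0, 0, 0, 0, 0], [-0.04, 0, 0, 0, 0, 0], [0.0022, -0.0078, 0.0419, 0.72, 0, 0], [0.0022, -0.0073, 0.042, 0.73, 0, 0], [0.0022, -0.0067, 0.0422, 0.72, 0, 0], [0.0022, -0.0062, 0.0421, 0.72, 0, 0], [0.0022, -0.0057, 0.0423, 0.73, 0, 0], [0.0022, -0.0051, 0.0423, 0.72, 0, 0], [0.0022, -0.0046, 0.0424, 0.72, 0, 0], [0.0022, -0.0041, 0.0425, 0.73, 0, 0], [0.0022, -0.0035, 0.0425, 0.72, 0, 0]],
  ],
)

```text
time_s: 31.72
ee_pos: [0.4928, -0.3426, 0.1895]
eef_rot: [-0.71, 1.57, -2.73]
force: [0.1, -0.5, -3.5]
grip_width: 0.0241
```

Request:
step_arm(
  motion=[
    [[0, 0, 0, 0, 0, 0], [0, 0, 0, 0, 0, 0], [0, 0, 0, 0, 0, 0]],
  ],
)

```text
time_s: 32.1
ee_pos: [0.4944, -0.3408, 0.1897]
eef_rot: [0.479, 1.57, -1.539]
force: [0.4, 0.9, -3.7]
grip_width: 0.0238
```

Run:
```python
from h import *
snap("wrist","w14"); state(); crop(load("w14"),230,80,420,300,3,"w14c"); snap("side","s8"); crop(load("s8"),290,110,420,210,6,"s8c")
```

```text
t 32.10 p [ 0.4944 -0.3408  0.1897] yaw_y -25.63 tilt 0.04 F [ 0.4  0.9 -3.7] w 0.0238 q [-0.66  0.42  1.39 -0.    1.33 -0.22]
t 32.15 p [ 0.4944 -0.3408  0.1898] yaw_y -25.63 tilt 0.04 F [ 0.6  0.1 -3.3] w 0.0237 q [-0.66  0.42  1.39 -0.    1.33 -0.22]
t 32.15 p [ 0.4944 -0.3408  0.1898] yaw_y -25.63 tilt 0.04 F [ 0.6  0.1 -3.3] w 0.0237 q [-0.66  0.42  1.39 -0.    1.33 -0.22]
```

View pics/w14c.png

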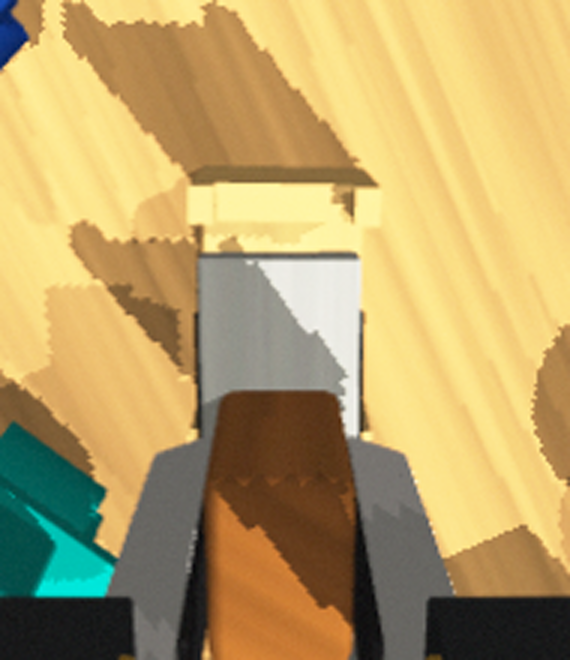

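View pics/s8c.png

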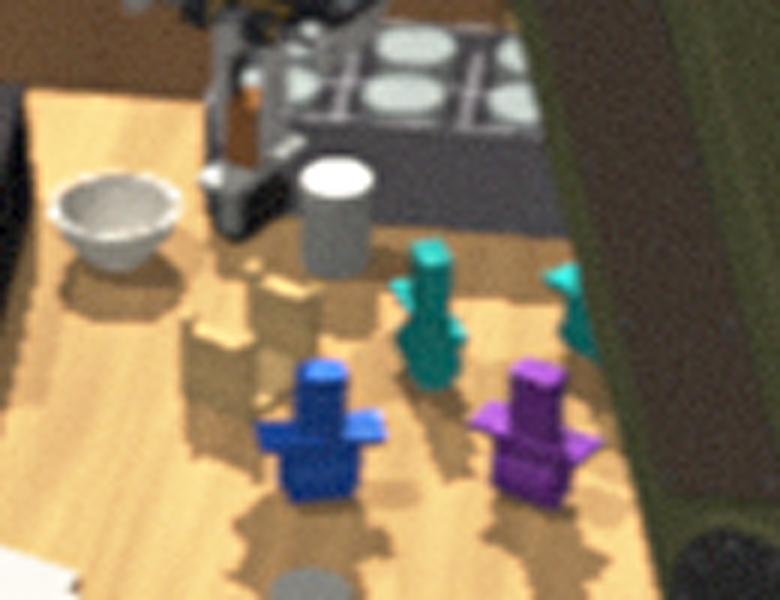

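Request:
step_arm(
  motion=[
    [[0.035, 0.0006, 0.0005, 0, 0, 0], [0.035, 0, 0, 0, 0, 0], [0.025, 0, 0, 0, 0, 0], [0.012, 0, 0, 0, 0, 0], [0.006, 0, 0, 0, 0, 0], [0, 0, 0, 0, 0, 0], [0, 0, 0, 0, 0, 0]],
  ],
)

```text
time_s: 33.08
ee_pos: [0.4946, -0.3426, 0.0776]
eef_rot: [1.089, 1.569, -0.931]
force: [0.5, -0.1, -2.9]
grip_width: 0.0233
```

Run:
```python
from h import *
state(); snap("side","s9"); crop(load("s9"),290,110,420,210,6,"s9c"); state()
```

```text
t 33.08 p [ 0.4946 -0.3426  0.0776] yaw_y -25.70 tilt 0.12 F [ 0.5 -0.1 -2.9] w 0.0233 q [-0.67  0.54  1.49 -0.    1.11 -0.22]
t 33.08 p [ 0.4946 -0.3426  0.0776] yaw_y -25.70 tilt 0.12 F [ 0.5 -0.1 -2.9] w 0.0233 q [-0.67  0.54  1.49 -0.    1.11 -0.22]
t 33.12 p [ 0.4945 -0.3427  0.0776] yaw_y -25.71 tilt 0.12 F [-0.1  0.3 -3.6] w 0.0235 q [-0.67  0.54  1.49 -0.    1.1  -0.22]
```

View pics/s9c.png

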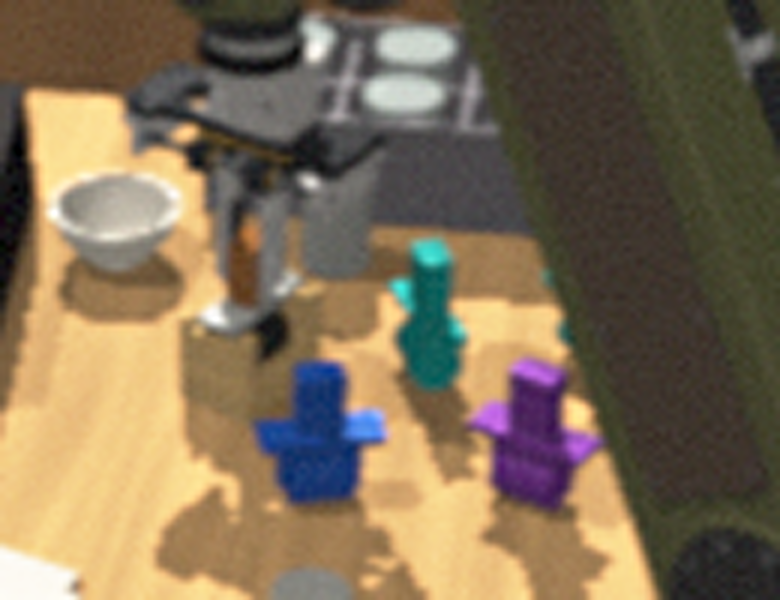

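Request:
step_arm(
  motion=[
    [[0.0025, 0, -0.001, 0, 0, 0], [0.0015, 0, 0, 0, 0, 0], [0, 0, 0, 0, 0, 0], [0, 0, 0, 0, 0, 0]],
  ],
)

```text
time_s: 33.62
ee_pos: [0.4948, -0.3415, 0.0735]
eef_rot: [0.889, 1.57, -1.131]
force: [-2.8, 2.1, 5.4]
grip_width: 0.0241
```

Run:
```python
from h import *
state()
```

```text
t 33.62 p [ 0.4948 -0.3415  0.0735] yaw_y -25.70 tilt 0.06 F [-2.8  2.1  5.4] w 0.0241 q [-0.66  0.54  1.5  -0.    1.1  -0.22]
```

Request:
step_arm(
  motion=[
    [[0, 0, 0, 0, 0, 0], [0, 0, 0, 0, 0, 0], [0, 0, 0, 0, 0, 0], [0, 0, 0, 0, 0, 0], [-0.03, 0, 0, 0, 0, 0], [-0.05, 0, 0, 0, 0, 0], [-0.05, 0, 0, 0, 0, 0], [-0.02, 0, 0, 0, 0, 0], [0, 0, -0.04, 0, 0, 0], [0, 0, 0, 0, 0, 0], [0, 0, 0, 0, 0, 0]],
  ],
  fingers=0.07,
)

```text
time_s: 35.0
ee_pos: [0.5118, -0.3056, 0.2226]
eef_rot: [0.302, 1.57, -1.718]
force: [-0.3, -1.0, 0.2]
grip_width: 0.0698
```

Run:
```python
from h import *
c,T=snap("wrist","w15"); crop(c,200,80,440,300,3,"w15c"); snap("side","s10"); crop(load("s10"),290,110,420,210,6,"s10c"); snap("top","t10"); state()
```

```text
t 35.00 p [ 0.5118 -0.3056  0.2226] yaw_y -25.69 tilt 0.05 F [-0.3 -1.   0.2] w 0.0698 q [-0.6   0.39  1.36 -0.    1.39 -0.15]
t 35.05 p [ 0.5117 -0.3058  0.2225] yaw_y -25.72 tilt 0.05 F [-0.8 -0.1 -0.4] w 0.0696 q [-0.6   0.39  1.36 -0.    1.39 -0.15]
t 35.10 p [ 0.5117 -0.3059  0.2225] yaw_y -25.74 tilt 0.04 F [-0.5  0.1 -0.5] w 0.0699 q [-0.6   0.39  1.36 -0.    1.39 -0.15]
t 35.15 p [ 0.5117 -0.306   0.2225] yaw_y -25.75 tilt 0.04 F [-0.5  0.4  0.6] w 0.0702 q [-0.6   0.39  1.36 -0.    1.39 -0.15]
```

View pics/w15c.png

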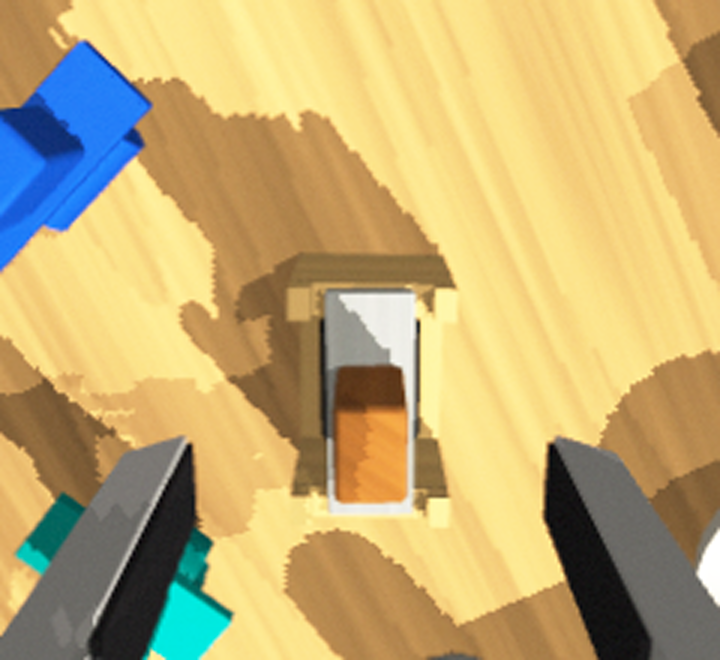

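View pics/s10.png

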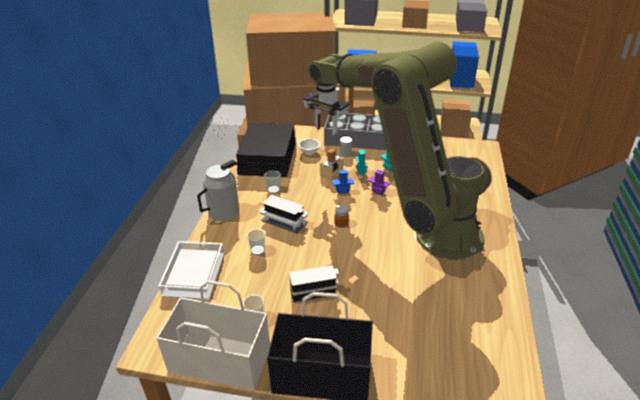

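View pics/s10c.png

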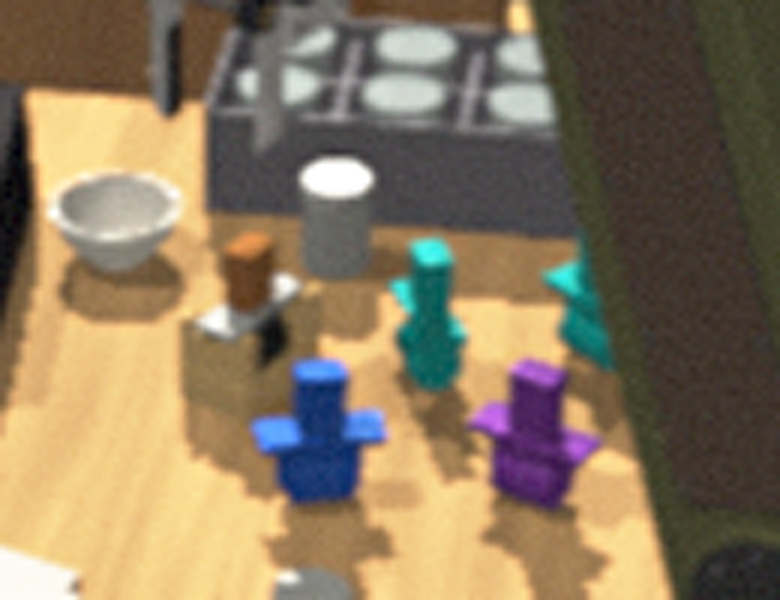

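View pics/t10.png

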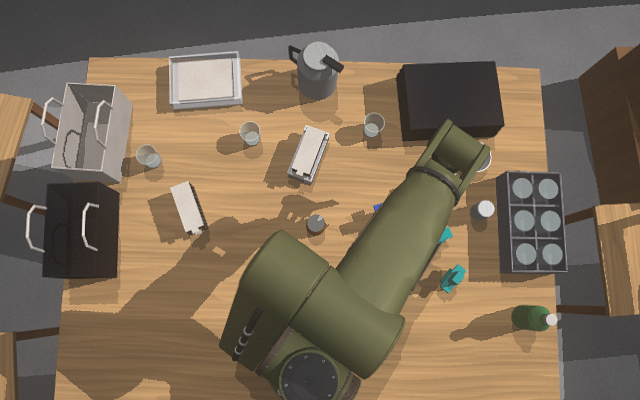

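Roller hangs upright in its stand (wrist crop (372,400)), the sealed box lies in the bed (top (308,155)), stack of two at (188,208), bystanders unmoved. One last enlarged check of bed and stack.

Run:
```python
from h import *
c=load("t10"); a=cv2.resize(c["pixels"][115:195,280:340,::-1],None,fx=5,fy=5,interpolation=cv2.INTER_CUBIC); b=cv2.resize(c["pixels"][170:250,155:225,::-1],None,fx=5,fy=5,interpolation=cv2.INTER_CUBIC)
cv2.imwrite("pics/fin.png",np.hstack([a,b]))
a=load("top0")
d=cv2.absdiff(a["pixels"],c["pixels"]).max(2)
for n,(x,y,r) in dict(tA=(149,153,12),tB=(250,130,12),tC=(374,121,12),can=(486,208,9),jar=(316,224,9)).items(): print(n,np.median(d[y-r:y+r,x-r:x+r]),np.percentile(d[y-r:y+r,x-r:x+r],90))
```

```text
tA 10.0 12.0
tB 11.0 13.0
tC 8.0 12.0
can 11.0 14.0
jar 45.0 49.0
```

View pics/fin.png

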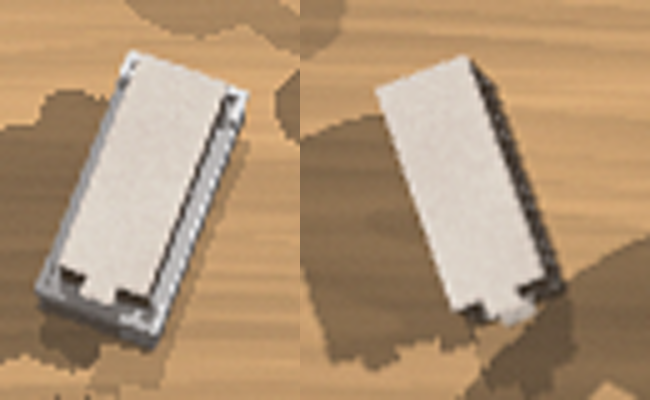

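The box lies within the lips and the stack is square. The jar's pixels differ only because the arm's shadow is on it; it is still at (316,224) in the top view.

```bash
python3 -c "
from station import ticket; print(ticket.hand_in())"
```

```text
the job is handed in; nothing more can be done
None
```

I did the whole job in the order asked and handed it in at about 35 s of the 72 s allowed. No check failed.

- **Boxes:** I set the top box on the table, laid the middle one inside the bed's lips with its tab end towards the robot, then put the top box back on the bottom one. Just before I lowered it, the two lined up to within about 1 mm, and the last picture shows the stack square.
- **Rolling:** I ran the wooden-handled roller 134 mm along the 140 mm lid, from the tab end to the far end. It stayed within about 0.4 mm of the line. The added force was mostly 9 to 11 N, which puts the plate at about 9 to 10 mm of its 20 mm travel.
- **Roller and bystanders:** The roller hangs upright in its stand and the gripper is clear of everything. In the top view the three glasses and the can match the first picture. The jar's pixels changed there because the arm's shadow fell on it, but it has not moved. I only checked the bowl by eye in the side picture, where it stands as before.

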